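# Turn in the pan handle and nest the tumblers on the tray

### The job

Tidy the break table. First turn the saucepan's handle inward, so that the pan still stands on its ring but its whole handle lies over the hob and clear of the skillet. Then stand one tumbler upright on the tray and nest all the others into it, one inside the other, as a single upright stack, lowering each gently until it just rests, never dropping or forcing it in; leave the skillet and everything else where it is.

Things in the scene. Friction and masses are not known exactly. Their poses are not given: they have to be found in the camera images.
- hob: portable two-ring hob, a dark steel slab fixed to the table: 320 mm along its x, 560 mm along its y, 45 mm high, flat smooth top. Origin at the centre of its underside; z up; its front edge (the side with two control knobs, facing the robot) is at x = -160 mm, its back edge at x = +160, right edge y = -280, left edge y = +280.
- ring (a point): centre of the hob's right-hand ring (black disc, 176 mm across) on the hob's top, 150 mm right (-y) of the hob's middle: the saucepan's place. The skillet stands on the left ring, at y = +150.
- pan_middle (a point): the saucepan: loose steel pan standing on the right-hand ring, 150 mm in diameter, 100 mm high, 0.45 to 0.8 kg, one straight black handle. The point is on its axis, half-way up (50 mm above its underside); its x axis points out along the handle, z up. It slides and turns on the hob top as it is pushed.
- pan_handle (a point): middle of the saucepan's handle, 155 mm out from the pan's axis and 88 mm above its underside (133 mm above the table). The handle is a bar 22 mm wide and 18 mm high that runs level from the pan's wall to 235 mm from the axis; x axis points outward along it, z up.
- pan_handle_end (a point): free end of the saucepan's handle, 235 mm from the pan's axis; same axes. At the start it sticks out past the hob's front or right edge, towards the tray.
- skillet: dark steel skillet on the left-hand ring, 180 mm across the rim, 45 mm high, 0.9 kg, its own handle turned away to the left and back; leave it alone. Origin at the centre of its underside.
- tray: low wooden tray fixed to the table right of the hob, where the stack belongs: 200 mm along its x, 170 mm along its y, rim 14 mm high and 4 mm thick, floor 4 mm above the table. Origin at the centre of its underside, z up.
- tumbler1_mid (a point): tapered open steel tumbler, all alike: 85 mm high, foot 40 mm and rim 68 mm across, wall 4.5 mm, 60 to 120 g; may be absent. Point on its axis half-way up, 42.5 mm from foot and rim; z points to the mouth (up when it stands). Stands on the table. One lowered into another rests on the tapered walls 25 to 35 mm higher; pressed or dropped in, it wedges (the taper multiplies the push on the walls).
- tumbler2_mid (a point): tapered open steel tumbler, all alike: 85 mm high, foot 40 mm and rim 68 mm across, wall 4.5 mm, 60 to 120 g; may be absent. Point on its axis half-way up, 42.5 mm from foot and rim; z points to the mouth (up when it stands). Stands on the table. One lowered into another rests on the tapered walls 25 to 35 mm higher; pressed or dropped in, it wedges (the taper multiplies the push on the walls).
- tumbler3_mid (a point): tapered open steel tumbler, all alike: 85 mm high, foot 40 mm and rim 68 mm across, wall 4.5 mm, 60 to 120 g; may be absent. Point on its axis half-way up, 42.5 mm from foot and rim; z points to the mouth (up when it stands). Stands on the table. One lowered into another rests on the tapered walls 25 to 35 mm higher; pressed or dropped in, it wedges (the taper multiplies the push on the walls).
- tumbler4_mid (a point): tapered open steel tumbler, all alike: 85 mm high, foot 40 mm and rim 68 mm across, wall 4.5 mm, 60 to 120 g; may be absent. Point on its axis half-way up, 42.5 mm from foot and rim; z points to the mouth (up when it stands). Stands on the table. One lowered into another rests on the tapered walls 25 to 35 mm higher; pressed or dropped in, it wedges (the taper multiplies the push on the walls).
- tumbler5_mid (a point): tapered open steel tumbler, all alike: 85 mm high, foot 40 mm and rim 68 mm across, wall 4.5 mm, 60 to 120 g; may be absent. Point on its axis half-way up, 42.5 mm from foot and rim; z points to the mouth (up when it stands). Stands on the table. One lowered into another rests on the tapered walls 25 to 35 mm higher; pressed or dropped in, it wedges (the taper multiplies the push on the walls).
- tumbler6_mid (a point): tapered open steel tumbler, all alike: 85 mm high, foot 40 mm and rim 68 mm across, wall 4.5 mm, 60 to 120 g; may be absent. Point on its axis half-way up, 42.5 mm from foot and rim; z points to the mouth (up when it stands). Stands on the table. One lowered into another rests on the tapered walls 25 to 35 mm higher; pressed or dropped in, it wedges (the taper multiplies the push on the walls).
- mug_mid (a point): bystander: white mug with handle, 80 mm across, 90 mm high, on the table; to be left where it is. The point is at its middle.
- jar_mid (a point): bystander: closed glass jar, 68 mm across, 110 mm high, on the table; to be left where it is. The point is at its middle.
- teaspoon_mid (a point): bystander: steel spoon, 150 mm long, lying flat, on the table; to be left where it is. The point is at its middle.
- bowl_mid (a point): bystander: grey bowl, 130 mm across, 60 mm high, on the table; to be left where it is. The point is at its middle.
Things that resemble listed ones, but are neither listed nor needed, are in the scene too. Leave any red look-alike of the part that bears tumbler3_mid alone.

How it is judged:
By the outcome, as a careful person would: the job done as asked, in the order asked, and still so for the second after the job is handed in, with the robot touching nothing.
Of tumbler1, tumbler2, tumbler3, tumbler4, tumbler5, tumbler6 only 4 to 6 are there at a start; the rules pass over those that are not, and their reading is None.
At some moment in a run one of pan may be knocked a few centimetres aside while the robot is not near it.
It also fails if it takes over 210 s, if anything falls off the work surface, if the arm or the gripper's body presses on something with over 40 N, if the wrist force passes 120 N, or if a joint passes its speed limit or range.

### The arm

A 6-joint arm with a two-finger parallel gripper is mounted at the origin on the work surface. World frame = base frame: x ahead of the robot, y to its left, z up, the work surface at z = 0. Lengths are in m, angles in rad, forces in N, time in s.
With the tool pointing down it reaches from about 0.325 to 0.9 m from the base axis. Payload 6.1 kg.
Tool frame: the origin (TCP) lies on the mounting face of the last link; the fingertips stand 182 mm ahead of it and the grasp point (between the pads) lies 164 mm ahead of it; z points along the fingers, x is the direction in which the jaws open and shut, and the axes are right-handed (so a half turn about z gives the same grasp; the last joint's range is limited). The gripper opens to 87 mm and grips with 3 to 60 N. Pads are 19 mm wide; open, the fingers measure 117 mm over their backs; the gripper's body (75 mm by 190 mm) begins 51 mm behind the grasp point.
Start: joints at [1.15, 0.22, 1.526, -0, 1.395, -0.126], TCP at [0.182, 0.598, 0.405] pointing down, gripper open.
Joint ranges: [-2.98, 2.98], [-0.91, 2.08], [0.09, 2.57], [-1.24, 4.39], [0.2, 2.65], [-2.68, 2.68]. Speed limits (rad/s): [2.57, 2.57, 3.01, 3.14, 3.14, 3.14].

### API

Orientations are given as a unit quaternion [x, y, z, w].
In Python, from plant import ctrl gives the robot as it stands. The module is installed in compiled form; this text tells all that it offers.
- The arm moves only by the tool move_arm, never from a script. Its argument "commands" is a list that holds one entry, the list of rows, each a list of 6 numbers: the shift along the tool's x, y, z in m, then the turn, a rotation vector about the tool's x, y, z in degrees. In form: [[[dx, dy, dz, ax, ay, az], ...]]. A call has exactly 5 rows; each row is the pose to reach, as a shift and turn from the pose measured when the call began, along the tool's axes at that moment; what a row does not reach only later rows make up. A row lasts 1/12 s, in which the tool goes at most 41.7 mm and 7.16 degrees, less where a joint would pass 70% of its speed; a pose out of reach is approached as far as the arm can. A call with a gripper value outside its range is refused whole. "fingers" is the gripper command: -1 is shut, 1 is fully open, values between are in proportion, set as the call begins (left out, the last holds). The fingers move at their own pace and stop on an object; "squeeze" is the grip in N (left out, the last holds). Time passes only in rows, so rows that repeat a pose let the fingers close, or fill a call up. It gives the time, the measured TCP pose, the force and the opening at its end, in the units of the state.
- ctrl.sense(): the state, without advancing time (a new reading comes with each control period).
- ctrl.grab_frame(name): name is "scene" or "top" or "wrist"; returns (picture, depth): 384x512x3 uint8, red, green, blue; 384x512 float32, m along the optical axis (not along the pixel's ray), 0 where there is no reading.
- ctrl.calibration(name): a dict with "fx", "fy", "cx", "cy" (pixels), "pose" (4x4, takes a point from camera to world coordinates). Camera axes: x right, y up, looking along -z (the intrinsics and any distortion apply to the point x, -y, -z); pixel columns grow to the right and rows downward; lengths in m; the calibration is good to about 2 mm. A picture is of the moment at which its call begins: read the wrist's pose just before it. calibration takes no time and is no camera call; for the wrist camera it gives the pose at the moment of the call.
- ctrl.finish_job(): hands the job in, once; it reports no verdict.
The state is a dict: "t": time; "joint_pos": joint angles; "qd": joint speeds; "joint_torque": joint torques, N m; "tool_pos": TCP position; "tool_rot": TCP orientation; "ft_force": force on the tool from outside, world axes, zero at the start; "wrist_torque": the same for the moment, N m; "finger_gap": opening from 0.0 (shut) to 1.0 (fully open).
Only numpy, scipy, OpenCV 4.12 (cv2) and the standard library are available. Lean on these libraries where they do the work, as an engineer would, in place of code of your own. Each camera call takes 0.05 s, during which the arm holds its last target.

## Working session

There is one attempt and no reset: what is moved stays moved. The work goes in short steps, Python scripts to look and compute and a tool call to move; the robot and the scene stay as the last step left them, time stands still between calls to the robot, and variables do not carry over. Pictures are saved under pics/ and viewed, and the job is handed in when it is done.

Besides the shell and the picture viewer there is one more tool, called after "Emit:" in YAML: its name, and indented under it one key for each argument. move_arm: Moves the arm, as the interface text tells. Its arguments: {"type":"object","properties":{"commands":{"type":"array"},"fingers":{"type":"number"},"squeeze":{"type":"number"}},"required":["commands"]}

```bash
mkdir -p pics; cat > h.py <<'E'
import numpy as np, cv2
from plant import ctrl
from scipy.spatial.transform import Rotation as R
def cap(name,tag):
    p,d=ctrl.grab_frame(name); c=ctrl.calibration(name)
    cv2.imwrite(f'pics/{tag}.png',p[:,:,::-1]); np.savez(f'pics/{tag}.npz',p=p,d=d,pose=c['pose'],k=[c['fx'],c['fy'],c['cx'],c['cy']])
    return p,d,c
def cloud(d,c):
    v,u=np.mgrid[0:d.shape[0],0:d.shape[1]]
    X=np.stack([(u-c['cx'])/c['fx']*d,-(v-c['cy'])/c['fy']*d,-d],-1)
    T=np.array(c['pose']); return X@T[:3,:3].T+T[:3,3]
E
python3 - <<'E'
from h import *
s=ctrl.sense(); print(s)
for n in('scene','top','wrist'):
    p,d,c=cap(n,n+'0'); print(n,c,d[d>0].min(),d.max(),(d==0).mean())
E
```

```text
{'t': 0.0, 'joint_pos': array([ 1.14988241e+00,  2.21181137e-01,  1.52760138e+00, -1.95475501e-06,
        1.39470415e+00, -1.26083664e-01]), 'qd': array([ 0.00071177, -0.00035217,  0.00148768,  0.00122781, -0.00175119,
       -0.00033815]), 'joint_torque': array([-1.30319790e-03, -4.94610071e+01, -3.87374890e+01,  6.99364557e-02,
        5.73700271e-02, -9.52226560e-05]), 'tool_pos': array([0.18149315, 0.5977839 , 0.40366995]), 'tool_rot': array([ 8.03298185e-01,  5.95576300e-01, -8.25143468e-04,  4.64714560e-04]), 'ft_force': array([-0.08583851, -0.02602236, -0.12956839]), 'wrist_torque': array([-0.03436723,  0.01248778, -0.02242121]), 'finger_gap': 0.9993459273836693}
scene {'fx': 370.30722353312495, 'fy': 370.30722353312495, 'cx': 259.28709751633727, 'cy': 194.49712048338023, 'pose': array([[ 0.75216291, -0.44226833,  0.48851784,  1.07767117],
       [ 0.65896174,  0.50987582, -0.55298831, -0.62683882],
       [-0.00451421,  0.73785186,  0.67494759,  0.8912436 ],
       [ 0.        ,  0.        ,  0.        ,  1.        ]])} 0.66288686 3.882359 0.004185994466145833
top {'fx': 394.3644365822109, 'fy': 394.3644365822109, 'cx': 253.48210593119506, 'cy': 183.01320725725094, 'pose': array([[-0.01581149,  0.9892819 , -0.14515964,  0.38588503],
       [-0.9998643 , -0.0149724 ,  0.0068712 ,  0.02045313],
       [ 0.00462417,  0.14524858,  0.98938439,  1.20533278],
       [ 0.        ,  0.        ,  0.        ,  1.        ]])} 0.80957377 2.1458626 0.004221598307291667
wrist {'fx': 303.84352386666546, 'fy': 303.84352386666546, 'cx': 255.2906813084699, 'cy': 196.9416822321683, 'pose': array([[ 0.29038947, -0.92140164, -0.25824984,  0.11100615],
       [ 0.9569045 ,  0.27882857,  0.081169  ,  0.61900506],
       [-0.00278182, -0.27069105,  0.96266225,  0.38490383],
       [ 0.        ,  0.        ,  0.        ,  1.        ]])} 0.05418271 1.2517066 0.0039825439453125
```

View pics/scene0.png

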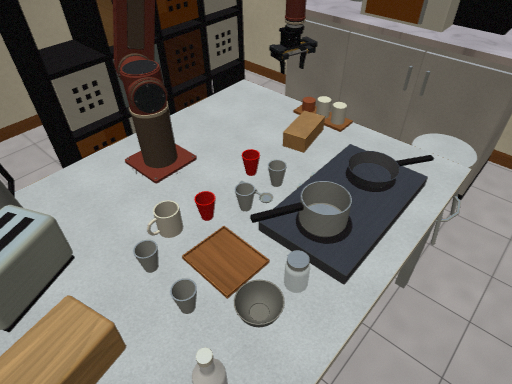

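View pics/top0.png

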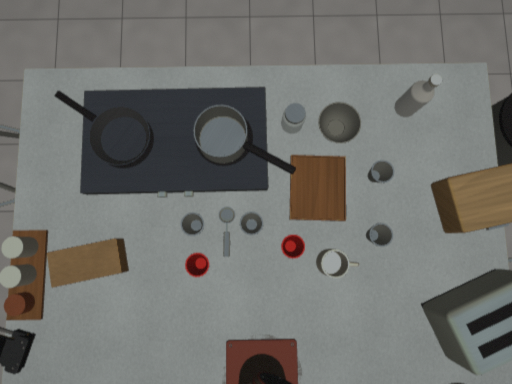

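View pics/wrist0.png

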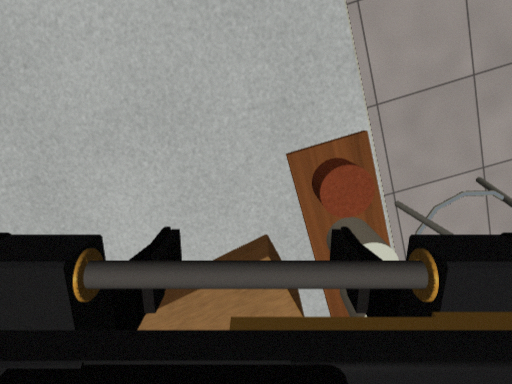

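The top view shows four grey tumblers, at (192,223), (251,223), (381,172) and (379,234). Things that could be mistaken for them:
- red look-alikes at (197,264) and (292,245)
- the mug at (333,262)
- the jar at (294,115)
- the bowl at (340,122)
- canisters at the far left

The pan is at (221,134), its handle end at (293,170), the skillet at (122,137) and the tray at (318,187).

```bash
cat >> h.py <<'E'
def circ(P):
    A=np.c_[2*P[:,:2],np.ones(len(P))]; b=(P[:,:2]**2).sum(1); s=np.linalg.lstsq(A,b,rcond=None)[0]
    return s[:2],np.sqrt(s[2]+s[0]**2+s[1]**2)
def ring(W,u,v,r,zlo,zhi):
    h,w=W.shape[:2]; V,U=np.mgrid[0:h,0:w]
    m=((U-u)**2+(V-v)**2<r*r)&(W[...,2]>zlo)&(W[...,2]<zhi); P=W[m]
    c,_ = cv2.minEnclosingCircle((P[:,:2]*1000).astype(np.float32)); rr=_/1000
    return np.array(c)/1000,rr,len(P),P
E
python3 - <<'E'
from h import *
f=np.load('pics/top0.npz'); c=dict(zip(['fx','fy','cx','cy'],f['k'])); c['pose']=f['pose']
W=cloud(f['d'],c); p=f['p']
for n,u,v in [('A',192,223),('B',251,223),('C',381,172),('D',379,234),('redA',197,264),('redB',292,245),('mug',333,262)]:
    q=ring(W,u,v,22,0.078,0.1); cc=circ(q[3]); print(n,q[:3],cc, W[v-22:v+22,u-22:u+22,2].max())
q=ring(W,221,134,45,0.135,0.16);print('pan',q[:3],circ(q[3]),q[3][:,2].max())
q=ring(W,122,137,40,0.08,0.11);print('skil',q[:3])
q=ring(W,340,122,26,0.052,0.08);print('bowl',q[:3])
q=ring(W,294,112,20,0.1,0.13);print('jar',q[:3])
# handle
V,U=np.mgrid[0:384,0:512]
m=(p.max(2)<45)&(U>245)&(U<300)&(V>140)&(V<180)&(W[...,2]>.12); H=W[m]
print('handle',len(H),H.mean(0),np.median(H[:,2])); print(H[H[:,1].argmin()],H[H[:,1].argmax()])
uu,s,vt=np.linalg.svd(H[:,:2]-H[:,:2].mean(0),full_matrices=False);print(vt[0],np.degrees(np.arctan2(*vt[0][::-1])))
# hob corners, tray corners
m=(W[...,2]>.04)&(W[...,2]<.05)&(U<290)&(U>70)&(V>75)&(V<205); r=cv2.minAreaRect((W[m][:,:2]*1000).astype(np.float32));print('hob',r,cv2.boxPoints(r).round(0).tolist())
m=(W[...,2]>.008)&(W[...,2]<.018)&(U<352)&(U>284)&(V>148)&(V<226); r=cv2.minAreaRect((W[m][:,:2]*1000).astype(np.float32));print('tray',r)
hsv=cv2.cvtColor(p,cv2.COLOR_RGB2HSV);m=(hsv[...,1]>90)&(U<352)&(U>284)&(V>148)&(V<226)&(hsv[...,0]>5)&(hsv[...,0]<25)
r=cv2.minAreaRect((W[m][:,:2]*1000).astype(np.float32));print('tray col',r)
cv2.imwrite('pics/crop0.png',cv2.resize(p[140:290,170:410,::-1],(800,500),interpolation=cv2.INTER_CUBIC))
E
```

```text
A (array([0.43539136, 0.18885623]), 0.033467041015625, 126) (array([0.43528016, 0.18825293]), np.float64(0.030990798892224027)) 1.205332781829688
B (array([0.43498132, 0.02129773]), 0.03338343811035156, 127) (array([0.43504141, 0.02128309]), np.float64(0.03097871381569665)) 1.205332781829688
C (array([ 0.57875494, -0.36015799]), 0.03368613052368164, 130) (array([ 0.57864001, -0.35957989]), np.float64(0.031004250850572512)) 1.205332781829688
D (array([ 0.39685941, -0.34433896]), 0.03412210845947266, 136) (array([ 0.39725142, -0.34395483]), np.float64(0.030985940111336565)) 1.205332781829688
redA (array([0.32215753, 0.17475883]), 0.033608966827392575, 132) (array([0.3224046, 0.1743141]), np.float64(0.031118430409194472)) 1.205332781829688
redB (array([ 0.3687294, -0.0947716]), 0.033407073974609375, 134) (array([ 0.36864583, -0.09448577]), np.float64(0.030945412567155217)) 1.205332781829688
mug (array([ 0.31754871, -0.2163923 ]), 0.04602954483032227, 189) (array([ 0.31919342, -0.2101688 ]), np.float64(0.037456971981426876)) 1.205332781829688
pan (array([0.67201898, 0.08127911]), 0.10312
[... 179 characters left out ...]
ray([ 0.73448773, -0.24852057]), 0.06503520202636719, 246)
jar (array([ 0.74966541, -0.1099441 ]), 0.02968591499328613, 330)
handle 396 [ 0.6137366  -0.02888283  0.14015141] 0.14016277826615353
[ 0.58519254 -0.09911453  0.13883187] [0.63714541 0.03239059 0.12961167]
[-0.48994302 -0.87175446] -119.33683663249153
hob ((695.5855712890625, 217.33139038085938), (320.270751953125, 625.0538330078125), 0.4352628290653229) [[533.0, 529.0], [538.0, -96.0], [858.0, -94.0], [853.0, 531.0]]
tray ((544.1998291015625, -183.57058715820312), (169.7383575439453, 200.3602752685547), 87.48980712890625)
tray col ((513.2489013671875, -125.91531372070312), (281.4606628417969, 267.1347961425781), 87.52433013916016)
```

```bash
python3 - <<'E'
from h import *
p=cv2.imread('pics/scene0.png'); cv2.imwrite('pics/crop1.png',cv2.resize(p[145:325,125:365],(800,600),interpolation=cv2.INTER_CUBIC))
E
```

```text
(no output)
```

View pics/crop0.png

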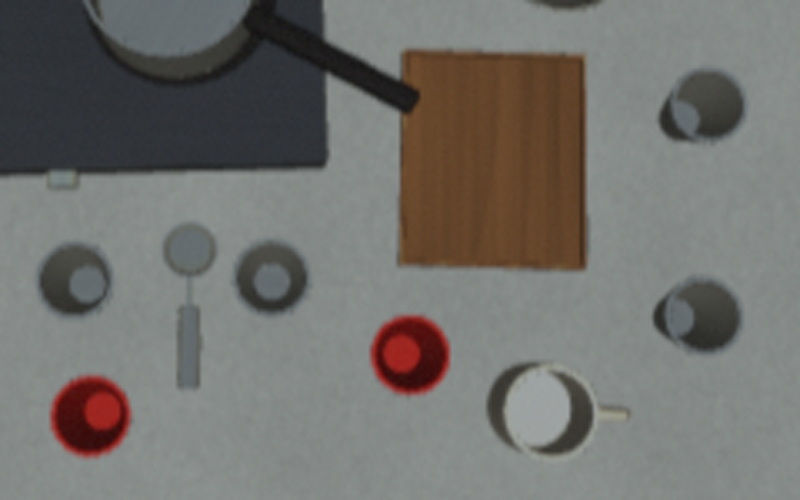

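View pics/crop1.png

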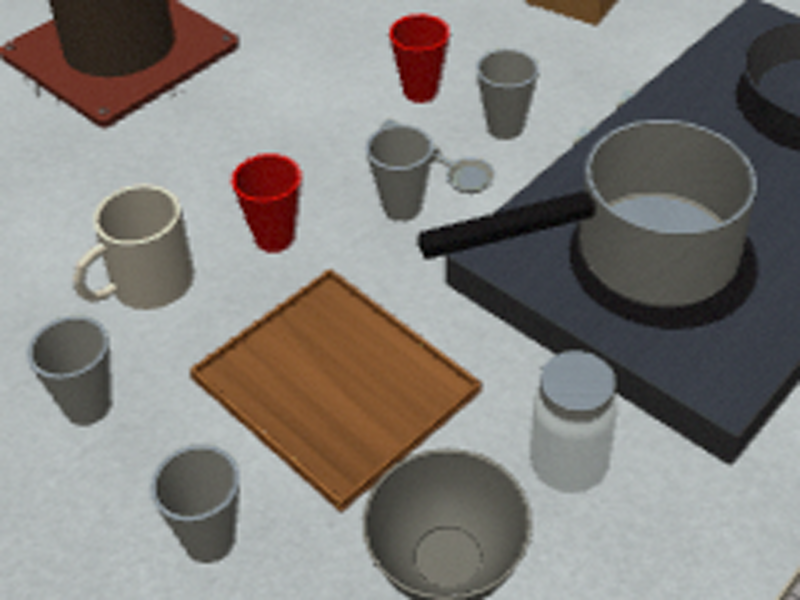

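Four grey tumblers stand upright in both views, and none is hidden. The two red ones are decoys. Next I refine the pan, hob and skillet poses.

```bash
cat >> h.py <<'E'
def load(tag):
    f=np.load(f'pics/{tag}.npz'); c=dict(zip(['fx','fy','cx','cy'],f['k'])); c['pose']=f['pose']; return f['p'],f['d'],c
def pan(p,d,c,verbose=True):
    W=cloud(d,c); Z=W[...,2]; X=W[...,0];Y=W[...,1]
    g=(X>.45)&(X<.9)&(Y>-.2)&(Y<.33)
    dark=p.max(2)<45
    m=g&(Z>.1405)&(Z<.152)&~dark; P=W[m]
    for _ in range(5):
        cc,r=circ(P); e=np.hypot(*(P[:,:2]-cc).T); P=P[abs(e-.073)<.006]
    m=g&dark&(Z>.128)&(Z<.15); H=W[m]; e=np.hypot(*(H[:,:2]-cc).T); H=H[(e>.085)&(e<.26)]; e=e[(e>.085)&(e<.26)]
    dv=H[:,:2].mean(0)-cc; v=np.linalg.svd(H[:,:2]-H[:,:2].mean(0),full_matrices=False)[2][0]; v*=np.sign(v@dv)
    a1=np.degrees(np.arctan2(dv[1],dv[0])); a2=np.degrees(np.arctan2(v[1],v[0]))
    print('pan c',cc.round(4),'r',round(r,4),len(P),'handle dir(mean)',a1.round(1),'svd',a2.round(1),'maxext',e.max().round(3),'n',len(H))
    return cc,a1
E
python3 - <<'E'
from h import *
p,d,c=load('top0'); W=cloud(d,c); Z=W[...,2]
pan(p,d,c)
V,U=np.mgrid[0:384,0:512]
m=(Z>.038)&(Z<.052)&(U>60)&(U<290)&(V>70)&(V<210)&(p.max(2)<70)
k=cv2.morphologyEx(m.astype(np.uint8),cv2.MORPH_OPEN,np.ones((5,5)))
Q=W[k>0]; 
r=cv2.minAreaRect((Q[:,:2]*1000).astype(np.float32));print('hob',r,cv2.boxPoints(r).round(0).tolist(), Q[:,:2].min(0),Q[:,:2].max(0))
m=(Z>.078)&(Z<.11)&(U<165)&(U>85)&(V>95)&(V<175); P=W[m]
for _ in range(6):
    cc,r=circ(P); e=np.hypot(*(P[:,:2]-cc).T); P=P[abs(e-r)<.012]
print('skillet',cc,r,len(P))
E
```

```text
pan c [0.6879 0.1009] r 0.0723 47 handle dir(mean) -119.8 svd -119.0 maxext 0.229 n 377
hob ((694.6297607421875, 250.57212829589844), (318.0365905761719, 556.1390380859375), 0.563439667224884) [[533.0, 527.0], [538.0, -29.0], [856.0, -26.0], [851.0, 530.0]] [ 0.53369721 -0.02828911] [0.85529926 0.52915536]
skillet [0.69590268 0.40179587] 0.08538871492220859 556
```

```bash
cat >> h.py <<'E'
def tool():
    s=ctrl.sense(); return np.array(s['tool_pos']),R.from_quat(s['tool_rot']),s
def Rd(phi): # tool down, jaw axis x at phi deg
    a=np.radians(phi); x=[np.cos(a),np.sin(a),0]; y=[np.sin(a),-np.cos(a),0]
    return R.from_matrix(np.array([x,y,[0,0,-1]]).T)
def rel(goals):
    """goals: list of (pos,phi); prints rows relative to now (pos = GRASP POINT)"""
    p,q,s=tool(); x=q.as_matrix()[:,0]
    print('t',round(s['t'],2),'grasp',(p+.164*q.as_matrix()[:,2]).round(4),'phi',np.degrees(np.arctan2(x[1],x[0])).round(1),'gap',round(s['finger_gap'],3),'F',s['ft_force'].round(2),'j6',np.degrees(s['joint_pos'][5]).round(0))
    for g,phi in goals:
        Rg=Rd(phi); tg=np.array(g)-.164*Rg.as_matrix()[:,2]
        sh=q.inv().apply(tg-p); rv=(q.inv()*Rg).as_rotvec(degrees=True)
        print([round(float(v),4) for v in sh]+[round(float(v),1) for v in rv])
E
python3 -c "
from h import *
rel([([.604,-.047,.24],-29.5),([.604,-.047,.24],40)])"
```

```text
t 0.15 grasp [0.1814 0.5976 0.2399] phi 73.1 gap 0.998 F [ 0.39  0.09 -0.44] j6 -7.0
[-0.4943, 0.5916, 0.0005, 0.1, 0.1, 102.6]
[-0.4943, 0.5916, 0.0005, 0.0, 0.1, 33.1]
```

Emit:
move_arm:
  commands:
    - [[-0.494, 0.592, 0, 0, 0, 102.6], [-0.494, 0.592, 0, 0, 0, 102.6], [-0.494, 0.592, 0, 0, 0, 102.6], [-0.494, 0.592, 0, 0, 0, 102.6], [-0.494, 0.592, 0, 0, 0, 102.6]]
  fingers: 1
  squeeze: 15

```text
t: 0.57
tool_pos: [0.2962, 0.4221, 0.4043]
tool_rot: [0.948, 0.317, -0.0, 0.0]
ft_force: [0.4, 0.3, -0.5]
finger_gap: 1.0
```

```bash
python3 -c "
from h import *
rel([([.604,-.047,.24],-29.5)])"
```

```text
t 0.57 grasp [0.2962 0.422  0.2403] phi 37.0 gap 1.0 F [ 0.4   0.35 -0.55] j6 9.0
[-0.0364, 0.5599, 0.0007, 0.1, 0.0, 66.5]
```

Emit:
move_arm:
  commands:
    - [[-0.036, 0.56, 0, 0, 0, 66.5], [-0.036, 0.56, 0, 0, 0, 66.5], [-0.036, 0.56, 0, 0, 0, 66.5], [-0.036, 0.56, 0, 0, 0, 66.5], [-0.036, 0.56, 0, 0, 0, 66.5]]

```text
t: 0.98
tool_pos: [0.4105, 0.2477, 0.4047]
tool_rot: [1.0, 0.01, 0.0, 0.0]
ft_force: [2.2, -0.6, -0.3]
finger_gap: 1.003
```

```bash
python3 -c "
from h import *
rel([([.604,-.047,.24],-29.5)])"
```

```text
t 0.98 grasp [0.4106 0.2476 0.2407] phi 1.1 gap 1.003 F [ 2.15 -0.6  -0.3 ] j6 21.0
[0.1875, 0.2985, 0.0009, 0.0, -0.0, 30.6]
```

Emit:
move_arm:
  commands:
    - [[0.188, 0.2985, 0, 0, 0, 30.6], [0.188, 0.2985, 0, 0, 0, 30.6], [0.188, 0.2985, 0, 0, 0, 30.6], [0.188, 0.2985, 0, 0, 0, 30.6], [0.188, 0.2985, 0, 0, 0, 30.6]]

```text
t: 1.4
tool_pos: [0.5249, 0.0733, 0.4047]
tool_rot: [0.966, -0.257, 0.0, 0.0]
ft_force: [1.1, 0.7, 0.6]
finger_gap: 1.001
```

```bash
python3 -c "
from h import *
rel([([.604,-.047,.24],-29.5)])"
```

```text
t 1.4 grasp [0.5249 0.0732 0.2407] phi -29.8 gap 1.001 F [1.14 0.73 0.6 ] j6 29.0
[0.1285, 0.065, 0.0008, 0.0, -0.0, -0.3]
```

Emit:
move_arm:
  commands:
    - [[0.1285, 0.065, 0, 0, 0, 0], [0.1285, 0.065, 0, 0, 0, 0], [0.1285, 0.065, 0, 0, 0, 0], [0.1285, 0.065, 0, 0, 0, 0], [0.1285, 0.065, 0, 0, 0, 0]]

```text
t: 1.82
tool_pos: [0.6055, -0.0512, 0.4041]
tool_rot: [0.966, -0.26, 0.0, 0.001]
ft_force: [-0.6, 0.5, -0.5]
finger_gap: 0.998
```

```bash
python3 -c "
from h import *
rel([([.604,-.047,.24],-29.5),([.604,-.047,.133],-29.5)])
p,d,c=cap('top','top1'); pan(p,d,c); cap('wrist','w1')"
```

```text
t 1.82 grasp [ 0.6055 -0.0516  0.2401] phi -30.1 gap 0.998 F [-0.61  0.47 -0.46] j6 18.0
[-0.0034, -0.0029, 0.0001, 0.1, -0.1, -0.6]
[-0.0035, -0.0031, 0.1071, 0.1, -0.1, -0.6]
pan c [0.6876 0.1003] r 0.0719 31 handle dir(mean) -119.7 svd -119.2 maxext 0.227 n 61
```

View pics/w1.png

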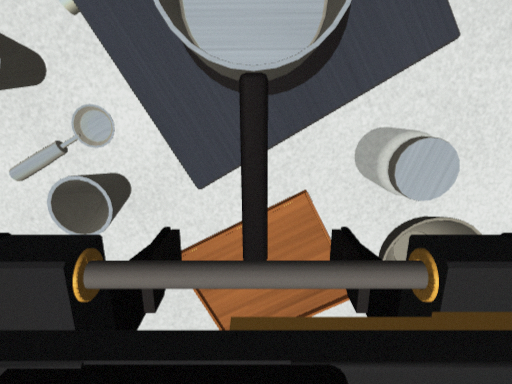

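The handle (column 255) lies midway between the fingers (columns 165 and 348). Descending.

Emit:
move_arm:
  commands:
    - [[-0.0035, -0.003, 0.03, 0, 0, -0.6], [-0.0035, -0.003, 0.06, 0, 0, -0.6], [-0.0035, -0.003, 0.09, 0, 0, -0.6], [-0.0035, -0.003, 0.107, 0, 0, -0.6], [-0.0035, -0.003, 0.107, 0, 0, -0.6]]

```text
t: 2.33
tool_pos: [0.5996, -0.0414, 0.2918]
tool_rot: [0.968, -0.252, -0.005, 0.0]
ft_force: [-0.9, 1.1, 0.5]
finger_gap: 1.002
```

Emit:
move_arm:
  commands:
    - [[0, 0, 0, 0, 0, 0], [0, 0, 0, 0, 0, 0], [0, 0, 0, 0, 0, 0], [0, 0, 0, 0, 0, 0], [0, 0, 0, 0, 0, 0]]
  fingers: -1
  squeeze: 25

```text
t: 2.75
tool_pos: [0.6002, -0.0414, 0.2935]
tool_rot: [0.968, -0.252, -0.004, 0.0]
ft_force: [-0.7, 0.1, 0.1]
finger_gap: 0.709
```

Emit:
move_arm:
  commands:
    - [[0, 0, 0, 0, 0, 0], [0, 0, 0, 0, 0, 0], [0, 0, 0, 0, 0, 0], [0, 0, 0, 0, 0, 0], [0, 0, 0, 0, 0, 0]]

```text
t: 3.17
tool_pos: [0.6003, -0.0416, 0.2936]
tool_rot: [0.968, -0.252, -0.004, 0.0]
ft_force: [1.7, -1.4, 0.5]
finger_gap: 0.328
```

```bash
python3 -c "
from h import *
c0=np.array([.6878,.1006]); p,q,s=tool(); g=p[:2]; dv=g-c0; r=np.hypot(*dv); a=np.degrees(np.arctan2(dv[1],dv[0])); print(r,a)
x=q.as_matrix()[:,0]; ph=np.degrees(np.arctan2(x[1],x[0])); z=.133 if 0 else p[2]-.164
def G(k): 
    b=np.radians(a-k); return ([c0[0]+r*np.cos(b),c0[1]+r*np.sin(b),z],ph-k)
rel([G(k) for k in (3,7,11,15,19)])
print(s['wrist_torque'])
"
```

```text
0.16695450254505084 -121.59248148302747
t 3.17 grasp [ 0.5992 -0.0414  0.1296] phi -29.2 gap 0.328 F [ 1.66 -1.36  0.5 ] j6 18.0
[-0.0087, -0.0006, 0.0001, 0.1, 0.4, 3.0]
[-0.0203, -0.0021, 0.0001, 0.2, 0.4, 7.0]
[-0.0317, -0.0044, 0.0002, 0.2, 0.4, 11.0]
[-0.0429, -0.0075, 0.0003, 0.2, 0.4, 15.0]
[-0.0539, -0.0113, 0.0003, 0.2, 0.4, 19.0]
[-0.24687671 -0.07193182 -0.02036571]
```

Emit:
move_arm:
  commands:
    - [[0, 0, 0, 0, 0, 0], [0, 0, 0, 0, 0, 0], [0, 0, 0, 0, 0, 0], [0, 0, 0, 0, 0, 0], [0, 0, 0, 0, 0, 0]]

```text
t: 3.58
tool_pos: [0.6004, -0.0417, 0.2937]
tool_rot: [0.968, -0.253, -0.003, 0.0]
ft_force: [1.3, -1.2, -0.3]
finger_gap: 0.255
```

```bash
cat > arc.py <<'E'
from h import *
import sys
c0=np.array([float(sys.argv[1]),float(sys.argv[2])]); ks=[float(k) for k in sys.argv[3:]]
p,q,s=tool(); g=p[:2]; dv=g-c0; r=np.hypot(*dv); a=np.degrees(np.arctan2(dv[1],dv[0])); print(r,a)
x=q.as_matrix()[:,0]; ph=np.degrees(np.arctan2(x[1],x[0])); z=p[2]-.164
def G(k): 
    b=np.radians(a-k); return ([c0[0]+r*np.cos(b),c0[1]+r*np.sin(b),z],ph-k)
rel([G(k) for k in ks])
E
python3 -c "
from h import *
p,d,c=cap('top','top2'); pan(p,d,c)"; python3 arc.py .6878 .1006 4 8 12 16 20 ; python3 -c "
from h import *
print(tool()[2]['wrist_torque'])"
```

```text
pan c [0.6863 0.0994] r 0.0715 26 handle dir(mean) -121.6 svd -123.5 maxext 0.226 n 63
0.16700222403092607 -121.5420807365483
t 3.63 grasp [ 0.5993 -0.0415  0.1297] phi -29.3 gap 0.255 F [ 2.27 -2.31 -0.15] j6 18.0
[-0.0116, -0.0009, 0.0001, 0.1, 0.4, 4.0]
[-0.0232, -0.0026, 0.0001, 0.2, 0.4, 8.0]
[-0.0345, -0.005, 0.0002, 0.2, 0.4, 12.0]
[-0.0457, -0.0083, 0.0003, 0.2, 0.3, 16.0]
[-0.0567, -0.0123, 0.0003, 0.2, 0.3, 20.0]
[-0.32055838 -0.18777285 -0.36318478]
```

Emit:
move_arm:
  commands:
    - [[-0.0116, -0.0009, 0, 0, 0, 4], [-0.0232, -0.0026, 0, 0, 0, 8], [-0.0345, -0.005, 0, 0, 0, 12], [-0.0457, -0.0083, 0, 0, 0, 16], [-0.0567, -0.0123, 0, 0, 0, 20]]

```text
t: 4.05
tool_pos: [0.5562, -0.0028, 0.2937]
tool_rot: [0.908, -0.418, -0.004, 0.001]
ft_force: [-0.6, 0.5, -1.4]
finger_gap: 0.25
```

```bash
python3 -c "
from h import *
p,d,c=cap('top','top3'); pan(p,d,c)"; python3 arc.py .6878 .1006 4 8 12 16 20 ; python3 -c "
from h import *
print(tool()[2]['wrist_torque'])"
```

```text
pan c [0.6852 0.1042] r 0.0722 32 handle dir(mean) -140.5 svd -145.3 maxext 0.228 n 66
0.16734829315473784 -142.4256896639221
t 4.1 grasp [ 0.5536 -0.0011  0.1295] phi -49.6 gap 0.25 F [-2.71  0.87  3.35] j6 41.0
[-0.0116, -0.001, 0.0001, 0.4, 0.4, 4.0]
[-0.0232, -0.0028, 0.0002, 0.4, 0.4, 8.0]
[-0.0346, -0.0054, 0.0002, 0.4, 0.4, 12.0]
[-0.0458, -0.0087, 0.0003, 0.4, 0.4, 16.0]
[-0.0567, -0.0129, 0.0004, 0.4, 0.4, 20.0]
[-0.18660303  0.44257592 -0.02626709]
```

Emit:
move_arm:
  commands:
    - [[-0.0116, -0.001, 0, 0, 0, 4], [-0.0232, -0.0028, 0, 0, 0, 8], [-0.0346, -0.0054, 0, 0, 0, 12], [-0.0458, -0.0087, 0, 0, 0, 16], [-0.0567, -0.0129, 0, 0, 0, 20]]

```text
t: 4.52
tool_pos: [0.5279, 0.0507, 0.2937]
tool_rot: [0.821, -0.571, -0.005, 0.002]
ft_force: [-0.1, 0.6, -0.8]
finger_gap: 0.248
```

```bash
python3 arc.py .6878 .1006 4 8 12 16 20
```

```text
0.16751588249192945 -162.67109518290135
t 4.52 grasp [0.5262 0.0512 0.1297] phi -69.7 gap 0.248 F [-0.14  0.56 -0.8 ] j6 67.0
[-0.0116, -0.001, 0.0001, 0.5, 0.3, 4.0]
[-0.0232, -0.0029, 0.0001, 0.5, 0.3, 8.0]
[-0.0346, -0.0055, 0.0002, 0.5, 0.3, 12.0]
[-0.0458, -0.0089, 0.0002, 0.5, 0.3, 16.0]
[-0.0567, -0.0131, 0.0002, 0.6, 0.3, 20.0]
```

Emit:
move_arm:
  commands:
    - [[-0.0116, -0.001, 0, 0, 0, 4], [-0.0232, -0.0028, 0, 0, 0, 8], [-0.0346, -0.0054, 0, 0, 0, 12], [-0.0458, -0.0087, 0, 0, 0, 16], [-0.0567, -0.0129, 0, 0, 0, 20]]

```text
t: 4.93
tool_pos: [0.5201, 0.1092, 0.2937]
tool_rot: [0.709, -0.705, -0.005, 0.002]
ft_force: [2.0, 2.2, -2.2]
finger_gap: 0.246
```

```bash
python3 -c "
from h import *
p,d,c=cap('top','top4'); pan(p,d,c)"; python3 arc.py .6878 .1006 4 8 12 16 20
```

```text
pan c [0.6832 0.1105] r 0.0707 19 handle dir(mean) -179.1 svd -175.9 maxext 0.224 n 76
0.1680127217331055 176.52335933800165
t 4.98 grasp [0.5184 0.1116 0.1298] phi -89.9 gap 0.245 F [ 0.35  2.61 -0.98] j6 93.0
[-0.0117, -0.0011, 0.0, 0.6, 0.3, 4.0]
[-0.0232, -0.0031, 0.0001, 0.6, 0.2, 8.0]
[-0.0346, -0.0059, 0.0001, 0.6, 0.2, 12.0]
[-0.0458, -0.0094, 0.0001, 0.6, 0.2, 16.0]
[-0.0567, -0.0137, 0.0001, 0.6, 0.2, 20.0]
```

View pics/top4.png

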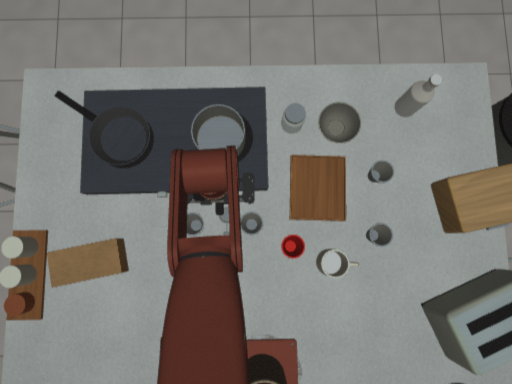

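Emit:
move_arm:
  commands:
    - [[-0.0117, -0.0011, 0, 0, 0, 4], [-0.0232, -0.0031, 0, 0, 0, 8], [-0.0346, -0.0059, 0, 0, 0, 12], [-0.0458, -0.0094, 0, 0, 0, 16], [-0.0567, -0.0137, 0, 0, 0, 20]]

```text
t: 5.4
tool_pos: [0.5339, 0.1683, 0.2939]
tool_rot: [-0.575, 0.818, 0.005, -0.003]
ft_force: [1.5, 2.5, -0.7]
finger_gap: 0.253
```

```bash
python3 arc.py .6878 .1006 4 8 12 16 20
```

```text
0.1681115674984471 156.23853279561436
t 5.4 grasp [0.5323 0.1692 0.1299] phi -109.9 gap 0.253 F [ 1.46  2.53 -0.73] j6 119.0
[-0.0117, -0.0012, 0.0, 0.7, 0.1, 4.0]
[-0.0232, -0.0032, 0.0, 0.7, 0.0, 8.0]
[-0.0346, -0.006, -0.0, 0.7, 0.0, 12.0]
[-0.0458, -0.0097, -0.0, 0.7, 0.0, 16.0]
[-0.0567, -0.014, -0.0001, 0.7, -0.0, 20.0]
```

Emit:
move_arm:
  commands:
    - [[-0.0117, -0.0012, 0, 0, 0, 4], [-0.0232, -0.0032, 0, 0, 0, 8], [-0.0346, -0.006, 0, 0, 0, 12], [-0.0458, -0.0097, 0, 0, 0, 16], [-0.0567, -0.014, 0, 0, 0, 20]]

```text
t: 5.82
tool_pos: [0.5669, 0.2178, 0.2937]
tool_rot: [-0.424, 0.906, 0.005, -0.003]
ft_force: [1.7, 1.4, -1.6]
finger_gap: 0.248
```

Emit:
move_arm:
  commands:
    - [[0, 0, 0, 0, 0, 0], [0, 0, 0, 0, 0, 0], [0, 0, 0, 0, 0, 0], [0, 0, 0, 0, 0, 0], [0, 0, 0, 0, 0, 0]]
  fingers: 1

```text
t: 6.23
tool_pos: [0.5666, 0.2172, 0.2937]
tool_rot: [-0.424, 0.905, 0.005, -0.003]
ft_force: [0.8, 0.2, -0.3]
finger_gap: 0.541
```

Emit:
move_arm:
  commands:
    - [[0, 0, 0, 0, 0, 0], [0, 0, 0, 0, 0, 0], [0, 0, -0.03, 0, 0, 0], [0, 0, -0.07, 0, 0, 0], [0, 0, -0.11, 0, 0, 0]]

```text
t: 6.65
tool_pos: [0.5671, 0.2162, 0.4034]
tool_rot: [-0.424, 0.905, 0.005, -0.005]
ft_force: [1.6, 0.9, -0.0]
finger_gap: 0.924
```

```bash
python3 -c "
from h import *
cap('wrist','w2')
rel([])
p,d,c=cap('top','top5'); pan(p,d,c)
p,d,c=cap('scene','s5'); pan(p,d,c)"
```

```text
t 6.7 grasp [0.5696 0.2182 0.2509] phi -129.8 gap 0.95 F [3.4  1.   7.11] j6 143.0
pan c [0.6966 0.1099] r 0.0724 34 handle dir(mean) 140.4 svd 136.5 maxext 0.227 n 127
pan c [0.7009 0.1107] r 0.0717 20 handle dir(mean) 141.7 svd 141.1 maxext 0.228 n 178
```

View pics/s5.png

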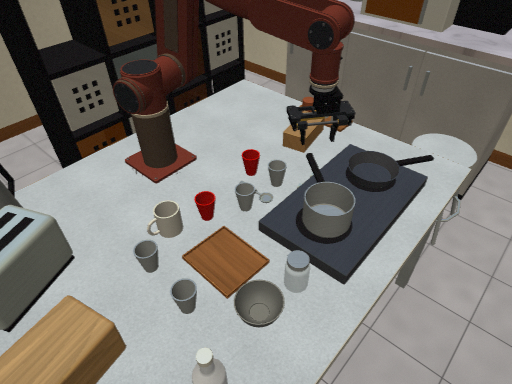

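View pics/w2.png

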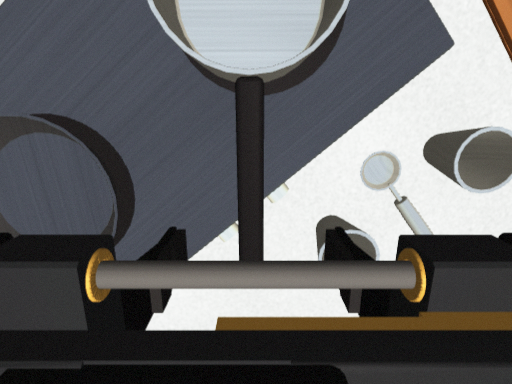

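Emit:
move_arm:
  commands:
    - [[0, 0, 0, 0, 0, -90], [0, 0, 0, 0, 0, -90], [0, 0, 0, 0, 0, -90], [0, 0, 0, 0, 0, -90], [0, 0, 0, 0, 0, -90]]

```text
t: 7.22
tool_pos: [0.5685, 0.2165, 0.4075]
tool_rot: [-0.684, 0.729, 0.004, -0.001]
ft_force: [-0.6, -0.2, 0.3]
finger_gap: 1.003
```

Emit:
move_arm:
  commands:
    - [[0, 0, 0, 0, 0, -90], [0, 0, 0, 0, 0, -90], [0, 0, 0, 0, 0, -90], [0, 0, 0, 0, 0, -90], [0, 0, 0, 0, 0, -90]]

```text
t: 7.63
tool_pos: [0.5681, 0.2163, 0.4059]
tool_rot: [0.875, -0.483, -0.005, 0.0]
ft_force: [0.2, -0.0, 0.1]
finger_gap: 0.998
```

Emit:
move_arm:
  commands:
    - [[0, 0, 0, 0, 0, -90], [0, 0, 0, 0, 0, -90], [0, 0, 0, 0, 0, -90], [0, 0, 0, 0, 0, -90], [0, 0, 0, 0, 0, -90]]

```text
t: 8.05
tool_pos: [0.5677, 0.2161, 0.4043]
tool_rot: [0.982, -0.191, -0.005, -0.001]
ft_force: [-0.8, -0.0, -0.5]
finger_gap: 0.999
```

Emit:
move_arm:
  commands:
    - [[0, 0, 0, 0, 0, -90], [0, 0, 0, 0, 0, -90], [0, 0, 0, 0, 0, -90], [0, 0, 0, 0, 0, -90], [0, 0, 0, 0, 0, -90]]

```text
t: 8.47
tool_pos: [0.5673, 0.2159, 0.4027]
tool_rot: [0.993, 0.12, -0.005, -0.003]
ft_force: [-0.7, 0.3, -0.8]
finger_gap: 1.0
```

```bash
python3 -c "
from h import *
rel([([.57,.217,.24],50)])"
```

```text
t 8.47 grasp [0.5655 0.2167 0.2387] phi 13.8 gap 1.0 F [-0.71  0.3  -0.79] j6 -1.0
[0.0029, -0.0004, -0.0013, -0.6, 0.4, -36.2]
```

Emit:
move_arm:
  commands:
    - [[0.003, 0, -0.001, -0.6, 0.4, -36.2], [0.003, 0, -0.001, -0.6, 0.4, -36.2], [0.003, 0, -0.001, -0.6, 0.4, -36.2], [0.003, 0, -0.001, -0.6, 0.4, -36.2], [0.003, 0, -0.001, -0.6, 0.4, -36.2]]

```text
t: 8.88
tool_pos: [0.5699, 0.2164, 0.4021]
tool_rot: [0.908, 0.42, -0.001, -0.0]
ft_force: [0.9, 0.3, -0.4]
finger_gap: 1.003
```

```bash
python3 -c "
from h import *
rel([([.57,.217,.24],50),([.57,.217,.133],50)])
cap('wrist','w3')"
```

```text
t 8.88 grasp [0.5695 0.2163 0.2381] phi 49.6 gap 1.003 F [ 0.89  0.34 -0.4 ] j6 -36.0
[0.0005, -0.0003, -0.0019, -0.1, 0.1, -0.4]
[0.0008, -0.0001, 0.1051, -0.1, 0.1, -0.4]
```

View pics/w3.png

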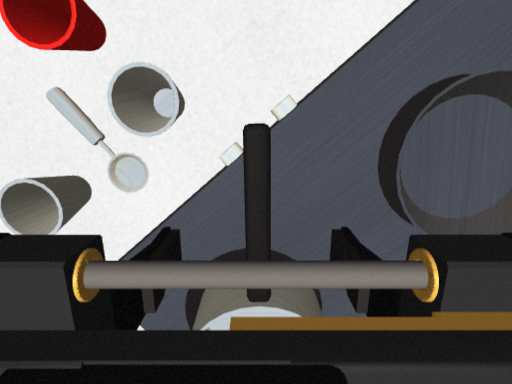

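The handle (column 257) is centred again, and the camera now looks outward along it. Descending and gripping.

Emit:
move_arm:
  commands:
    - [[0, 0, 0.03, 0, 0, 0], [0, 0, 0.06, 0, 0, 0], [0, 0, 0.09, 0, 0, 0], [0, 0, 0.105, 0, 0, 0], [0, 0, 0.105, 0, 0, 0]]

```text
t: 9.35
tool_pos: [0.5672, 0.2156, 0.291]
tool_rot: [0.907, 0.422, -0.006, -0.001]
ft_force: [-1.2, 0.4, -0.3]
finger_gap: 0.997
```

Emit:
move_arm:
  commands:
    - [[0, 0, 0, 0, 0, 0], [0, 0, 0, 0, 0, 0], [0, 0, 0, 0, 0, 0], [0, 0, 0, 0, 0, 0], [0, 0, 0, 0, 0, 0]]
  fingers: -1

```text
t: 9.77
tool_pos: [0.5677, 0.2157, 0.2925]
tool_rot: [0.907, 0.422, -0.005, -0.001]
ft_force: [-0.0, 0.7, -0.5]
finger_gap: 0.709
```

Emit:
move_arm:
  commands:
    - [[0, 0, 0, 0, 0, 0], [0, 0, 0, 0, 0, 0], [0, 0, 0, 0, 0, 0], [0, 0, 0, 0, 0, 0], [0, 0, 0, 0, 0, 0]]

```text
t: 10.18
tool_pos: [0.5677, 0.2158, 0.2926]
tool_rot: [0.907, 0.422, -0.005, -0.001]
ft_force: [0.2, 0.5, 0.5]
finger_gap: 0.323
```

Emit:
move_arm:
  commands:
    - [[0, 0, 0, 0, 0, 0], [0, 0, 0, 0, 0, 0], [0, 0, 0, 0, 0, 0], [0, 0, 0, 0, 0, 0], [0, 0, 0, 0, 0, 0]]

```text
t: 10.6
tool_pos: [0.5678, 0.2159, 0.2926]
tool_rot: [0.907, 0.422, -0.005, -0.001]
ft_force: [0.5, -0.2, -1.0]
finger_gap: 0.245
```

```bash
cat > pg.py <<'E'
from h import *
# while gripped: move pan to centre C1, handle dir 120.5 from measured C0,dir
import sys
p,d,c=cap('scene',sys.argv[1]); cc,a=pan(p,d,c)
p,d,c=cap('top',sys.argv[1]+'t'); cc2,a2=pan(p,d,c)
p,q,s=tool(); g=p+.164*q.as_matrix()[:,2]; x=q.as_matrix()[:,0]; ph=np.degrees(np.arctan2(x[1],x[0]))
C0=(cc+cc2)/2; print(C0,ph+90)
C1=np.array([.696,.101]); 
h0=ph+90; out=[]
for f in (.2,.4,.6,.8,1):
    dh=(120.5-h0)*f; b=np.radians(dh); M=np.array([[np.cos(b),-np.sin(b)],[np.sin(b),np.cos(b)]])
    G=C0+f*(C1-C0)+M@(g[:2]-C0); out.append(([*G,g[2]],ph+dh))
rel(out)
E
python3 pg.py s6
```

```text
pan c [0.7016 0.1096] r 0.0727 50 handle dir(mean) 142.8 svd 141.5 maxext 0.187 n 168
pan c [0.6977 0.1081] r 0.0723 64 handle dir(mean) 142.0 svd 141.4 maxext 0.229 n 173
[0.69964696 0.10884475] 139.8990452653703
t 10.7 grasp [0.5663 0.2155 0.1286] phi 49.9 gap 0.253 F [ 0.81  1.12 -1.  ] j6 -37.0
[0.0086, -0.0004, -0.0001, -0.3, 0.4, 3.9]
[0.0185, 0.001, -0.0002, -0.3, 0.5, 7.8]
[0.0283, 0.0031, -0.0002, -0.3, 0.5, 11.6]
[0.0379, 0.006, -0.0003, -0.3, 0.5, 15.5]
[0.0474, 0.0096, -0.0004, -0.2, 0.5, 19.4]
```

Emit:
move_arm:
  commands:
    - [[0.0086, 0, 0, 0, 0, 4], [0.0185, 0.001, 0, 0, 0, 8], [0.0283, 0.0031, 0, 0, 0, 12], [0.0379, 0.006, 0, 0, 0, 16], [0.0474, 0.0096, 0, 0, 0, 20]]

```text
t: 11.12
tool_pos: [0.6057, 0.2465, 0.2926]
tool_rot: [0.967, 0.256, -0.005, -0.0]
ft_force: [-2.7, 1.6, 3.7]
finger_gap: 0.247
```

Emit:
move_arm:
  commands:
    - [[0, 0, 0, 0, 0, 0], [0, 0, 0, 0, 0, 0], [0, 0, 0, 0, 0, 0], [0, 0, 0, 0, 0, 0], [0, 0, 0, 0, 0, 0]]

```text
t: 11.53
tool_pos: [0.6055, 0.2462, 0.2926]
tool_rot: [0.967, 0.257, -0.005, -0.0]
ft_force: [-0.4, 0.5, 0.6]
finger_gap: 0.249
```

```bash
python3 pg.py s7
```

```text
pan c [0.6935 0.0998] r 0.0724 48 handle dir(mean) 121.0 svd 121.0 maxext 0.225 n 197
pan c [0.6902 0.0966] r 0.0726 245 handle dir(mean) 121.3 svd 121.2 maxext 0.233 n 173
[0.6918638  0.09818685] 119.71157312750549
t 11.63 grasp [0.6039 0.2459 0.1286] phi 29.7 gap 0.252 F [ 1.24 -1.07  0.8 ] j6 -15.0
[-0.0011, -0.0006, 0.0, -0.2, 0.6, -0.2]
[-0.0006, -0.0007, -0.0, -0.2, 0.6, -0.3]
[-0.0, -0.0007, -0.0, -0.2, 0.6, -0.5]
[0.0005, -0.0008, -0.0, -0.2, 0.6, -0.6]
[0.001, -0.0009, -0.0, -0.2, 0.6, -0.8]
```

Emit:
move_arm:
  commands:
    - [[0.001, 0, 0, 0, 0, 0], [0.002, 0, 0, 0, 0, 0], [0.0035, -0.0005, 0, 0, 0, 0], [0.005, -0.0005, 0, 0, 0, 0], [0.005, -0.0005, 0, 0, 0, 0]]

```text
t: 12.05
tool_pos: [0.6092, 0.2493, 0.2923]
tool_rot: [0.967, 0.256, -0.006, -0.001]
ft_force: [-5.1, -0.6, 4.0]
finger_gap: 0.244
```

Emit:
move_arm:
  commands:
    - [[0, 0, 0, 0, 0, 0], [0, 0, 0, 0, 0, 0], [0, 0, 0, 0, 0, 0], [0, 0, 0, 0, 0, 0], [0, 0, 0, 0, 0, 0]]
  fingers: 1

```text
t: 12.47
tool_pos: [0.6093, 0.2493, 0.2922]
tool_rot: [0.967, 0.256, -0.006, -0.0]
ft_force: [-0.0, -0.0, -0.1]
finger_gap: 0.54
```

Emit:
move_arm:
  commands:
    - [[0, 0, 0, 0, 0, 0], [0, 0, 0, 0, 0, 0], [0, 0, -0.03, 0, 0, 0], [0, 0, -0.07, 0, 0, 0], [0, 0, -0.11, 0, 0, 0]]

```text
t: 12.88
tool_pos: [0.6102, 0.2493, 0.4016]
tool_rot: [0.967, 0.256, -0.008, -0.0]
ft_force: [1.2, 0.1, 0.4]
finger_gap: 0.92
```

```bash
python3 -c "
from h import *
p,d,c=cap('scene','s8'); pan(p,d,c)
p,d,c=cap('top','s8t'); pan(p,d,c)
rel([([.579,-.3598,.24],-90),([.579,-.3598,.24],90)])"
```

```text
pan c [0.6928 0.1001] r 0.0723 40 handle dir(mean) 119.4 svd 119.5 maxext 0.229 n 174
pan c [0.6894 0.097 ] r 0.0726 231 handle dir(mean) 119.7 svd 118.3 maxext 0.142 n 165
t 12.98 grasp [0.6129 0.2503 0.2479] phi 29.7 gap 0.967 F [0.15 0.16 1.49] j6 -14.0
[-0.3313, 0.5132, 0.0068, -0.2, -0.1, 119.7]
[-0.3313, 0.5132, 0.0068, 0.1, -0.1, -60.3]
```

View pics/s8.png

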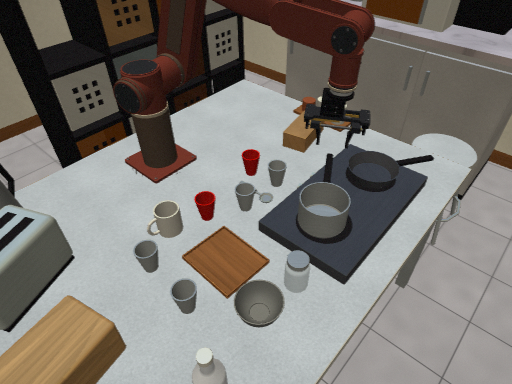

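The pan now stands on the ring with its handle inward at about 120°. Next is tumbler C.

```bash
python3 -c "
from h import *
rel([([.579,-.3598,.24],0)])
p,d,c=load('top0');W=cloud(d,c)
m=(W[...,1]<-.42)&(W[...,2]>.03)&(W[...,0]>.25)&(W[...,0]<.75); Q=W[m]; print(Q[:,1].max(), Q[:,2].max(), Q[Q[:,1]>-.5][:,:3].max(0))"
```

```text
t 12.98 grasp [0.6129 0.2503 0.2479] phi 29.7 gap 0.967 F [0.15 0.16 1.49] j6 -14.0
[-0.3313, 0.5132, 0.0068, -0.1, -0.1, 29.7]Traceback (most recent call last):
  File "<string>", line 5, in <module>
    m=(W[...,1]<-.42)&(W[...,2]>.03)&(W[...,0]>.25)&(W[...,0]<.75); Q=W[m]; print(Q[:,1].max(), Q[:,2].max(), Q[Q[:,1]>-.5][:,:3].max(0))
                                                                                                              ~~~~~~~~~~~~~~~~~~~~~~~^^^
    return umr_maximum(a, axis, None, out, keepdims, initial, where)
ValueError: zero-size array to reduction operation maximum which has no identity
```

Emit:
move_arm:
  commands:
    - [[-0.331, 0.513, 0.007, 0, 0, 29.7], [-0.331, 0.513, 0.007, 0, 0, 29.7], [-0.331, 0.513, 0.007, 0, 0, 29.7], [-0.331, 0.513, 0.007, 0, 0, 29.7], [-0.331, 0.513, 0.007, 0, 0, 29.7]]

```text
t: 13.4
tool_pos: [0.5994, 0.0399, 0.4028]
tool_rot: [1.0, -0.003, 0.001, -0.001]
ft_force: [1.0, 0.3, -0.2]
finger_gap: 1.001
```

```bash
python3 -c "
from h import *
rel([([.579,-.3598,.24],0)])"
```

```text
t 13.4 grasp [0.5999 0.0401 0.2389] phi -0.3 gap 1.001 F [ 1.03  0.29 -0.17] j6 -3.0
[-0.018, 0.3998, -0.0018, -0.1, -0.2, -0.3]
```

Emit:
move_arm:
  commands:
    - [[-0.018, 0.4, -0.001, 0, 0, 0], [-0.018, 0.4, -0.001, 0, 0, 0], [-0.018, 0.4, -0.001, 0, 0, 0], [-0.018, 0.4, -0.001, 0, 0, 0], [-0.018, 0.4, -0.001, 0, 0, 0]]

```text
t: 13.82
tool_pos: [0.5886, -0.1686, 0.4032]
tool_rot: [1.0, -0.003, 0.002, -0.001]
ft_force: [1.3, -0.5, -0.6]
finger_gap: 1.001
```

```bash
python3 -c "
from h import *
rel([([.579,-.3598,.24],0)])"
```

```text
t 13.82 grasp [ 0.5892 -0.1684  0.2392] phi -0.3 gap 1.001 F [ 1.26 -0.46 -0.65] j6 -23.0
[-0.0084, 0.1913, -0.0011, -0.1, -0.2, -0.3]
```

Emit:
move_arm:
  commands:
    - [[-0.0084, 0.191, 0, 0, 0, 0], [-0.0084, 0.191, 0, 0, 0, 0], [-0.0084, 0.191, 0, 0, 0, 0], [-0.0084, 0.191, 0, 0, 0, 0], [-0.0084, 0.191, 0, 0, 0, 0]]

```text
t: 14.23
tool_pos: [0.578, -0.3635, 0.4027]
tool_rot: [1.0, -0.004, 0.002, 0.0]
ft_force: [0.2, 0.6, 0.0]
finger_gap: 1.0
```

Emit:
move_arm:
  commands:
    - [[0, 0, 0, 0, 0, 0], [0, 0, 0, 0, 0, 0], [0, 0, 0, 0, 0, 0], [0, 0, 0, 0, 0, 0], [0, 0, 0, 0, 0, 0]]

```text
t: 14.65
tool_pos: [0.5785, -0.3619, 0.4029]
tool_rot: [1.0, -0.003, 0.002, 0.0]
ft_force: [0.3, -0.1, -0.2]
finger_gap: 1.0
```

```bash
python3 -c "
from h import *
rel([([.579,-.3598,.24],0),([.579,-.3598,.083],0)])
cap('wrist','w4')"
```

```text
t 14.65 grasp [ 0.5792 -0.3619  0.2389] phi -0.4 gap 1.0 F [ 0.27 -0.12 -0.25] j6 -38.0
[0.0005, -0.0021, -0.0011, 0.0, -0.2, -0.4]
[-0.0002, -0.0021, 0.1559, 0.0, -0.2, -0.4]
```

View pics/w4.png

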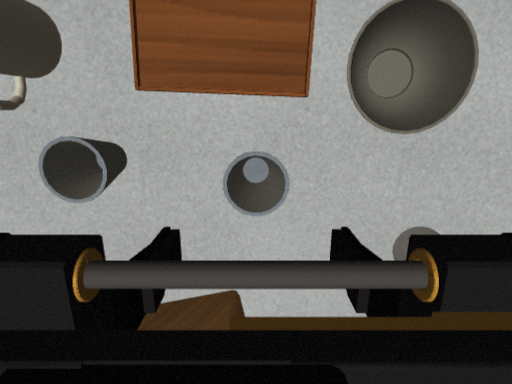

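The wrist view shows tumbler C at (256,183), centred between the fingers. I measure its rim from here too.

```bash
cat >> h.py <<'E'
def rims(tag,x,y,zlo=.078,zhi=.1,R0=.05):
    p,d,c=load(tag); W=cloud(d,c); m=(np.hypot(W[...,0]-x,W[...,1]-y)<R0)&(W[...,2]>zlo)&(W[...,2]<zhi)&(d>0); P=W[m]
    if len(P)<10: print('few',len(P)); return
    cc,r=cv2.minEnclosingCircle((P[:,:2]*1000).astype(np.float32)); c2,r2=circ(P)
    print(tag,'mec',np.round(cc,1),round(r,1),'fit',(c2*1000).round(1),(r2*1000).round(1),'n',len(P),'zmax',np.percentile(P[:,2],[50,98]).round(4))
E
python3 -c "
from h import *
rims('w4',.579,-.36); rims('top0',.579,-.36); rims('scene0',.579,-.36);rims('s8',.579,-.36); rims('w4',.397,-.344); rims('top0',.397,-.344)"
```

```text
w4 mec [ 580.8 -359.3] 33.8 fit [ 580.8 -358.5] 30.7 n 1131 zmax [0.0856 0.0874]
top0 mec [ 578.8 -360.2] 33.7 fit [ 578.6 -359.6] 31.0 n 130 zmax [0.0833 0.0881]
scene0 mec [ 582.9 -357.8] 34.6 fit [ 583.3 -358.7] 31.2 n 193 zmax [0.084  0.0875]
s8 mec [ 582.7 -357.9] 34.3 fit [ 583.3 -358.8] 31.1 n 193 zmax [0.0841 0.0875]
w4 mec [ 399.5 -343.8] 34.4 fit [ 400.3 -343. ] 30.9 n 1431 zmax [0.0855 0.0875]
top0 mec [ 396.9 -344.3] 34.1 fit [ 397.3 -344. ] 31.0 n 136 zmax [0.0829 0.0887]
```

Emit:
move_arm:
  commands:
    - [[0.001, -0.003, 0.035, 0, -0.2, -0.4], [0.001, -0.003, 0.07, 0, -0.2, -0.4], [0.001, -0.003, 0.105, 0, -0.2, -0.4], [0.001, -0.003, 0.14, 0, -0.2, -0.4], [0.001, -0.003, 0.156, 0, -0.2, -0.4]]

```text
t: 15.12
tool_pos: [0.579, -0.3564, 0.2416]
tool_rot: [1.0, 0.001, -0.002, -0.002]
ft_force: [-0.5, 0.4, -0.5]
finger_gap: 1.004
```

Emit:
move_arm:
  commands:
    - [[0, 0, 0, 0, 0, 0], [0, 0, 0, 0, 0, 0], [0, 0, 0, 0, 0, 0], [0, 0, 0, 0, 0, 0], [0, 0, 0, 0, 0, 0]]
  fingers: -1
  squeeze: 8

```text
t: 15.53
tool_pos: [0.5801, -0.3569, 0.2445]
tool_rot: [1.0, 0.001, -0.0, -0.001]
ft_force: [0.7, 1.1, 2.5]
finger_gap: 0.762
```

Emit:
move_arm:
  commands:
    - [[0, 0, 0, 0, 0, 0], [0, 0, 0, 0, 0, 0], [0, 0, 0, 0, 0, 0], [0, 0, 0, 0, 0, 0], [0, 0, 0, 0, 0, 0]]

```text
t: 15.95
tool_pos: [0.58, -0.3569, 0.2445]
tool_rot: [1.0, 0.001, -0.0, -0.001]
ft_force: [0.4, 0.1, -0.4]
finger_gap: 0.761
```

```bash
python3 -c "
from h import *
rel([([.579,-.3598,.20],0)])"
```

```text
t 15.95 grasp [ 0.5798 -0.3567  0.0805] phi 0.1 gap 0.761 F [ 0.38  0.05 -0.36] j6 -38.0
[-0.0011, 0.0027, -0.1195, -0.1, 0.1, 0.1]
```

Emit:
move_arm:
  commands:
    - [[0, 0, -0.01, 0, 0, 0], [0, 0, -0.03, 0, 0, 0], [0, 0, -0.05, 0, 0, 0], [0, 0, -0.06, 0, 0, 0], [0, 0, -0.06, 0, 0, 0]]

```text
t: 16.37
tool_pos: [0.581, -0.3577, 0.3087]
tool_rot: [1.0, 0.001, 0.002, 0.001]
ft_force: [1.4, -1.0, -0.4]
finger_gap: 0.76
```

```bash
python3 -c "
from h import *
cap('wrist','w5')
rel([([.544,-.184,.14],0)])"
```

```text
t 16.42 grasp [ 0.5808 -0.3576  0.1426] phi 0.1 gap 0.758 F [ 0.63 -0.28 -1.52] j6 -38.0
[-0.0361, -0.1735, 0.0023, 0.1, -0.1, 0.1]
```

View pics/w5.png

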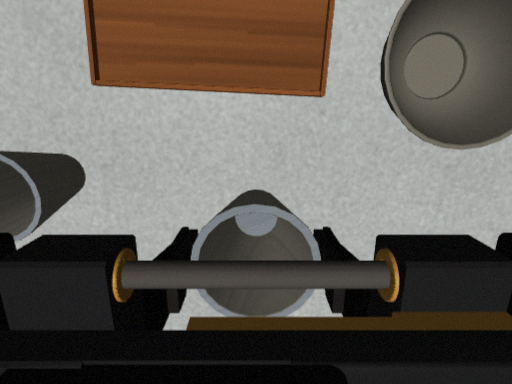

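The tumbler hangs upright between the pads at (256,260). Next I carry it to the tray.

Emit:
move_arm:
  commands:
    - [[-0.008, -0.039, 0.002, 0, 0, 0], [-0.016, -0.078, 0.002, 0, 0, 0], [-0.024, -0.117, 0.002, 0, 0, 0], [-0.031, -0.15, 0.002, 0, 0, 0], [-0.036, -0.1735, 0.002, 0, 0, 0]]

```text
t: 16.83
tool_pos: [0.5426, -0.181, 0.3022]
tool_rot: [1.0, 0.002, -0.001, -0.001]
ft_force: [1.1, -0.3, -0.2]
finger_gap: 0.762
```

Emit:
move_arm:
  commands:
    - [[0, 0, 0, 0, 0, 0], [0, 0, 0, 0, 0, 0], [0, 0, 0, 0, 0, 0], [0, 0, 0, 0, 0, 0], [0, 0, 0, 0, 0, 0]]

```text
t: 17.25
tool_pos: [0.5427, -0.1822, 0.302]
tool_rot: [1.0, 0.001, -0.001, -0.001]
ft_force: [-0.3, 0.3, -1.0]
finger_gap: 0.756
```

```bash
python3 -c "
from h import *
rel([([.544,-.184,.0885],0)])"
```

```text
t 17.25 grasp [ 0.5425 -0.182   0.138 ] phi 0.1 gap 0.756 F [-0.31  0.31 -0.99] j6 -27.0
[0.0013, 0.0019, 0.0495, -0.1, 0.1, 0.1]
```

Emit:
move_arm:
  commands:
    - [[0, 0, 0.015, 0, 0, 0], [0, 0, 0.03, 0, 0, 0], [0, 0, 0.042, 0, 0, 0], [0, 0, 0.047, 0, 0, 0], [0, 0, 0.048, 0, 0, 0]]

```text
t: 17.67
tool_pos: [0.5421, -0.1824, 0.2523]
tool_rot: [1.0, 0.001, -0.002, -0.001]
ft_force: [-0.4, 0.5, -1.1]
finger_gap: 0.76
```

Emit:
move_arm:
  commands:
    - [[0, 0, 0, 0, 0, 0], [0, 0, 0, 0, 0, 0], [0, 0, 0.001, 0, 0, 0], [0, 0, 0.001, 0, 0, 0], [0, 0, 0.001, 0, 0, 0]]

```text
t: 18.08
tool_pos: [0.5423, -0.1824, 0.2519]
tool_rot: [1.0, 0.001, -0.002, -0.001]
ft_force: [0.1, -0.3, -1.1]
finger_gap: 0.756
```

Emit:
move_arm:
  commands:
    - [[0, 0, 0.0006, 0, 0, 0], [0, 0, 0.0012, 0, 0, 0], [0, 0, 0.0018, 0, 0, 0], [0, 0, 0.0024, 0, 0, 0], [0, 0, 0.003, 0, 0, 0]]

```text
t: 18.5
tool_pos: [0.5425, -0.1826, 0.2494]
tool_rot: [1.0, 0.001, -0.001, -0.001]
ft_force: [-0.3, -1.2, 4.7]
finger_gap: 0.757
```

Emit:
move_arm:
  commands:
    - [[0, 0, 0.0003, 0, 0, 0], [0, 0, 0.0006, 0, 0, 0], [0, 0, 0.0009, 0, 0, 0], [0, 0, 0.0012, 0, 0, 0], [0, 0, 0.0012, 0, 0, 0]]

```text
t: 18.92
tool_pos: [0.5429, -0.183, 0.249]
tool_rot: [1.0, 0.001, -0.001, -0.0]
ft_force: [-1.7, -1.1, 4.8]
finger_gap: 0.757
```

Contact is felt. Releasing.

Emit:
move_arm:
  commands:
    - [[0, 0, -0.0005, 0, 0, 0], [0, 0, -0.0005, 0, 0, 0], [0, 0, -0.0005, 0, 0, 0], [0, 0, -0.0005, 0, 0, 0], [0, 0, -0.0005, 0, 0, 0]]
  fingers: 1

```text
t: 19.33
tool_pos: [0.5428, -0.1828, 0.2491]
tool_rot: [1.0, 0.001, -0.001, -0.0]
ft_force: [0.2, -0.2, -0.0]
finger_gap: 0.976
```

Emit:
move_arm:
  commands:
    - [[0, 0, -0.01, 0, 0, 0], [0, 0, -0.04, 0, 0, 0], [0, 0, -0.08, 0, 0, 0], [0, 0, -0.12, 0, 0, 0], [0, 0, -0.152, 0, 0, 0]]

```text
t: 19.75
tool_pos: [0.5431, -0.1829, 0.4049]
tool_rot: [1.0, 0.001, 0.0, 0.0]
ft_force: [2.0, -0.4, 1.4]
finger_gap: 1.0
```

```bash
python3 -c "
from h import *
cap('wrist','w6'); cap('scene','s9')
rims('w6',.543,-.183,.08,.105); rims('s9',.543,-.183,.08,.105)
rel([([.3995,-.3435,.24],0)])
p,d,c=load('s9'); pan(p,d,c)"
```

```text
w6 mec [ 547.7 -194.1] 33.8 fit [ 547.7 -192.9] 30.1 n 1455 zmax [0.0966 0.0987]
s9 mec [ 544.5 -190.1] 35.7 fit [ 545.9 -192.2] 31.0 n 169 zmax [0.0874 0.0912]
t 19.85 grasp [ 0.5462 -0.1844  0.2457] phi 0.1 gap 1.001 F [-0.27 -0.82 -0.2 ] j6 -27.0
[-0.1454, 0.1597, 0.005, 0.3, -0.6, 0.1]
pan c [0.693  0.0999] r 0.0722 29 handle dir(mean) 119.5 svd 119.0 maxext 0.228 n 170
```

View pics/s9.png

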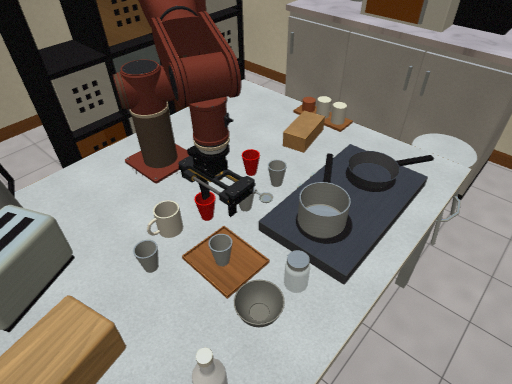

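```bash
python3 -c "
from h import *
cap('wrist','w7'); cap('top','t7')
rims('w7',.543,-.188,.08,.105);rims('t7',.543,-.188,.08,.105)
rel([([.3995,-.3435,.24],0)])
print(tool()[2]['qd'])"
```

```text
w7 mec [ 540.9 -190.9] 33.8 fit [ 541.1 -190.3] 30.9 n 1012 zmax [0.0859 0.0877]
few 6
t 19.95 grasp [ 0.5434 -0.1831  0.2391] phi 0.1 gap 0.999 F [-0.69 -0.52 -0.1 ] j6 -27.0
[-0.1439, 0.1603, -0.001, 0.0, -0.1, 0.1]
[ 1.07905719e-03  4.01298170e-02  5.16518116e-02 -8.17296672e-05
 -5.32484794e-03  2.80511595e-03]
```

View pics/w7.png

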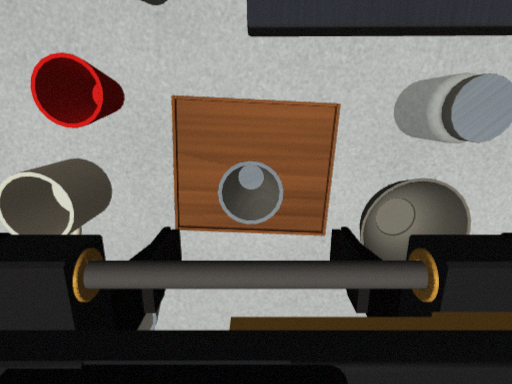

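View pics/t7.png

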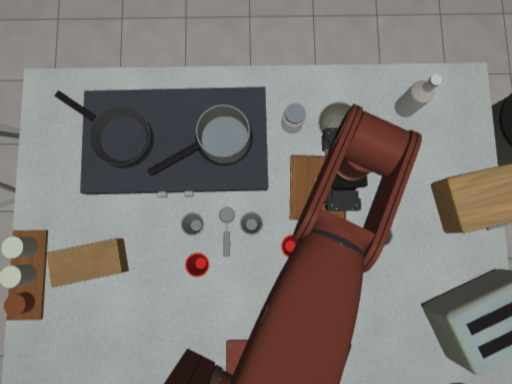

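Emit:
move_arm:
  commands:
    - [[0, 0, 0, 0, 0, 0], [0, 0, 0, 0, 0, 0], [0, 0, 0, 0, 0, 0], [0, 0, 0, 0, 0, 0], [0, 0, 0, 0, 0, 0]]

```text
t: 20.37
tool_pos: [0.5431, -0.1829, 0.4021]
tool_rot: [1.0, 0.001, -0.0, -0.0]
ft_force: [0.5, 0.0, -0.2]
finger_gap: 1.001
```

```bash
python3 -c "
from h import *
cap('wrist','w8')
rims('w8',.543,-.188,.08,.105)
p,d,c=load('w5'); W=cloud(d,c)
print(W[205:320:8,256].round(3)); rims('w5',.581,-.36,.135,.16)
rel([([.3995,-.3435,.24],0)])"
```

```text
w8 mec [ 543.4 -192.1] 33.7 fit [ 543.4 -191.1] 30.6 n 1206 zmax [0.0897 0.0914]
[[ 0.582 -0.327  0.148]
 [ 0.582 -0.358  0.069]
 [ 0.582 -0.365  0.068]
 [ 0.582 -0.372  0.068]
 [ 0.582 -0.377  0.07 ]
 [ 0.582 -0.379  0.081]
 [ 0.582 -0.381  0.091]
 [ 0.581 -0.325  0.209]
 [ 0.581 -0.326  0.212]
 [ 0.581 -0.328  0.213]
 [ 0.581 -0.33   0.214]
 [ 0.582 -0.386  0.132]
 [ 0.582 -0.388  0.138]
 [ 0.582 -0.389  0.143]
 [ 0.581 -0.334  0.222]]
w5 mec [ 581.5 -348.9] 44.3 fit [ 581.5 -357.1] 32.3 n 5285 zmax [0.1473 0.1577]
t 20.42 grasp [ 0.5432 -0.1829  0.2383] phi 0.1 gap 1.001 F [-0.36 -0.29  0.31] j6 -27.0
[-0.1438, 0.1604, -0.0017, -0.0, -0.0, 0.1]
```

Emit:
move_arm:
  commands:
    - [[-0.145, 0.161, -0.002, 0, 0, 0], [-0.145, 0.161, -0.002, 0, 0, 0], [-0.145, 0.161, -0.002, 0, 0, 0], [-0.145, 0.161, -0.002, 0, 0, 0], [-0.145, 0.161, -0.002, 0, 0, 0]]

```text
t: 20.83
tool_pos: [0.4026, -0.3388, 0.4042]
tool_rot: [1.0, 0.001, 0.0, -0.0]
ft_force: [0.9, -0.1, 0.1]
finger_gap: 0.997
```

Emit:
move_arm:
  commands:
    - [[0, 0, 0, 0, 0, 0], [0, 0, 0, 0, 0, 0], [0, 0, 0, 0, 0, 0], [0, 0, 0, 0, 0, 0], [0, 0, 0, 0, 0, 0]]

```text
t: 21.25
tool_pos: [0.4035, -0.3378, 0.404]
tool_rot: [1.0, 0.002, 0.0, -0.0]
ft_force: [0.2, -0.0, 0.1]
finger_gap: 0.997
```

```bash
python3 -c "
from h import *
cap('wrist','w9')
rims('w9',.398,-.344)
rel([([.398,-.344,.24],0),([.398,-.344,.083],0)])"
```

```text
w9 mec [ 398.9 -343.1] 33.7 fit [ 398.9 -342.5] 30.7 n 1078 zmax [0.0856 0.0872]
t 21.3 grasp [ 0.4036 -0.3377  0.24  ] phi 0.3 gap 0.998 F [-1.03 -0.46 -0.07] j6 -49.0
[-0.0055, 0.0062, 0.0, -0.0, -0.0, 0.3]
[-0.0056, 0.0063, 0.157, -0.0, -0.0, 0.3]
```

Emit:
move_arm:
  commands:
    - [[-0.005, 0.0058, 0.03, 0, 0, 0], [-0.005, 0.0058, 0.065, 0, 0, 0], [-0.005, 0.0058, 0.1, 0, 0, 0], [-0.005, 0.0058, 0.135, 0, 0, 0], [-0.005, 0.0058, 0.153, 0, 0, 0]]

```text
t: 21.72
tool_pos: [0.3982, -0.3412, 0.2467]
tool_rot: [1.0, 0.003, -0.002, -0.002]
ft_force: [0.1, 0.3, -0.3]
finger_gap: 1.003
```

Emit:
move_arm:
  commands:
    - [[0, 0, 0, 0, 0, 0], [0, 0, 0, 0, 0, 0], [0, 0, 0, 0, 0, 0], [0, 0, 0, 0, 0, 0], [0, 0, 0, 0, 0, 0]]

```text
t: 22.13
tool_pos: [0.399, -0.3419, 0.2488]
tool_rot: [1.0, 0.003, -0.0, -0.001]
ft_force: [0.2, -0.7, 0.5]
finger_gap: 1.001
```

```bash
python3 -c "
from h import *
rel([([.3985,-.3435,.085],0)])"
```

```text
t 22.13 grasp [ 0.3989 -0.3416  0.0848] phi 0.4 gap 1.001 F [ 0.22 -0.66  0.5 ] j6 -50.0
[-0.0006, 0.0016, -0.0002, -0.1, 0.0, 0.4]
```

Emit:
move_arm:
  commands:
    - [[0, 0.0018, 0, 0, 0, 0.4], [0, 0.0018, 0, 0, 0, 0.4], [0, 0.0018, 0, 0, 0, 0.4], [0, 0.0018, 0, 0, 0, 0.4], [0, 0.0018, 0, 0, 0, 0.4]]
  fingers: -1
  squeeze: 20

```text
t: 22.55
tool_pos: [0.3991, -0.3439, 0.2493]
tool_rot: [1.0, -0.0, -0.0, -0.001]
ft_force: [-0.4, -0.8, 3.1]
finger_gap: 0.758
```

Emit:
move_arm:
  commands:
    - [[0, 0, 0, 0, 0, 0], [0, 0, 0, 0, 0, 0], [0, 0, 0, 0, 0, 0], [0, 0, 0, 0, 0, 0], [0, 0, 0, 0, 0, 0]]

```text
t: 22.97
tool_pos: [0.3991, -0.3439, 0.2493]
tool_rot: [1.0, -0.0, -0.0, -0.001]
ft_force: [-0.9, 0.0, 1.6]
finger_gap: 0.76
```

Emit:
move_arm:
  commands:
    - [[0, 0, -0.01, 0, 0, 0], [0, 0, -0.03, 0, 0, 0], [0, 0, -0.06, 0, 0, 0], [0, 0, -0.09, 0, 0, 0], [0, 0, -0.105, 0, 0, 0]]

```text
t: 23.38
tool_pos: [0.3997, -0.3445, 0.3586]
tool_rot: [1.0, -0.0, 0.001, 0.001]
ft_force: [0.4, -1.0, -0.6]
finger_gap: 0.761
```

```bash
python3 -c "
from h import *
rel([([.5432,-.1915,.20],0)])"
```

```text
t 23.38 grasp [ 0.4001 -0.3449  0.1946] phi -0.0 gap 0.761 F [ 0.41 -1.   -0.58] j6 -49.0
[0.1435, -0.153, -0.0054, 0.1, -0.1, -0.0]
```

Emit:
move_arm:
  commands:
    - [[0.01, -0.011, -0.005, 0, 0, 0], [0.027, -0.029, -0.005, 0, 0, 0], [0.047, -0.05, -0.005, 0, 0, 0], [0.067, -0.0715, -0.005, 0, 0, 0], [0.087, -0.093, -0.005, 0, 0, 0]]

```text
t: 23.8
tool_pos: [0.4872, -0.2505, 0.3643]
tool_rot: [1.0, -0.0, 0.001, 0.001]
ft_force: [0.9, -0.5, -1.6]
finger_gap: 0.758
```

```bash
python3 -c "
from h import *
rel([([.5432,-.1915,.20],0)])"
```

```text
t 23.8 grasp [ 0.4877 -0.2509  0.2003] phi -0.0 gap 0.758 F [ 0.9  -0.46 -1.59] j6 -35.0
[0.0559, -0.0591, 0.0003, 0.1, -0.2, -0.0]
```

Emit:
move_arm:
  commands:
    - [[0.018, -0.019, 0, 0, 0, 0], [0.034, -0.036, 0, 0, 0, 0], [0.046, -0.049, 0, 0, 0, 0], [0.053, -0.0565, 0, 0, 0, 0], [0.0556, -0.059, 0, 0, 0, 0]]

```text
t: 24.22
tool_pos: [0.5436, -0.1903, 0.3645]
tool_rot: [1.0, 0.001, 0.001, 0.001]
ft_force: [0.7, 0.3, -1.2]
finger_gap: 0.761
```

Emit:
move_arm:
  commands:
    - [[0, 0, 0, 0, 0, 0], [0, 0, 0, 0, 0, 0], [0, 0, 0, 0, 0, 0], [0, 0, 0, 0, 0, 0], [0, 0, 0, 0, 0, 0]]

```text
t: 24.63
tool_pos: [0.5432, -0.191, 0.3646]
tool_rot: [1.0, -0.0, 0.001, 0.001]
ft_force: [0.1, 0.3, -1.0]
finger_gap: 0.758
```

```bash
cat > inhand.py <<'E'
from h import *
import sys
tag=sys.argv[1]; cap('wrist',tag); p,d,c=load(tag); W=cloud(d,c)
t,q,s=tool(); g=t+.164*q.as_matrix()[:,2]
# rim band: near edge on the centre columns, and left/right
z0=g[2]
m=(abs(W[...,0]-g[0])<.012)&(abs(W[...,2]-z0)<.02)&(abs(W[...,1]-g[1])<.05)&(d>0)
P=W[m]
a=P[P[:,1]>g[1]]; b=P[P[:,1]<g[1]]
print('near max y',np.percentile(a[:,1],99).round(4),'z',a[a[:,1]>np.percentile(a[:,1],90),2].mean().round(4))
if len(b): print('far min y',np.percentile(b[:,1],1).round(4),'z',b[b[:,1]<np.percentile(b[:,1],10),2].mean().round(4))
E
python3 inhand.py w10; python3 -c "
from h import *
cap('scene','s10')
rel([([.5432,-.1915,.20],0)])
i=cv2.imread('pics/s10.png'); cv2.imwrite('pics/s10c.png',cv2.resize(i[130:330,120:340],(770,700)[:2] if 0 else (660,600),interpolation=cv2.INTER_CUBIC))"
```

```text
near max y -0.1573 z 0.2004
far min y -0.2236 z 0.2014
t 24.73 grasp [ 0.5437 -0.1911  0.2005] phi 0.0 gap 0.76 F [ 0.31  0.38 -1.42] j6 -27.0
[-0.0001, 0.0007, 0.0005, 0.1, -0.2, 0.0]
```

View pics/s10c.png

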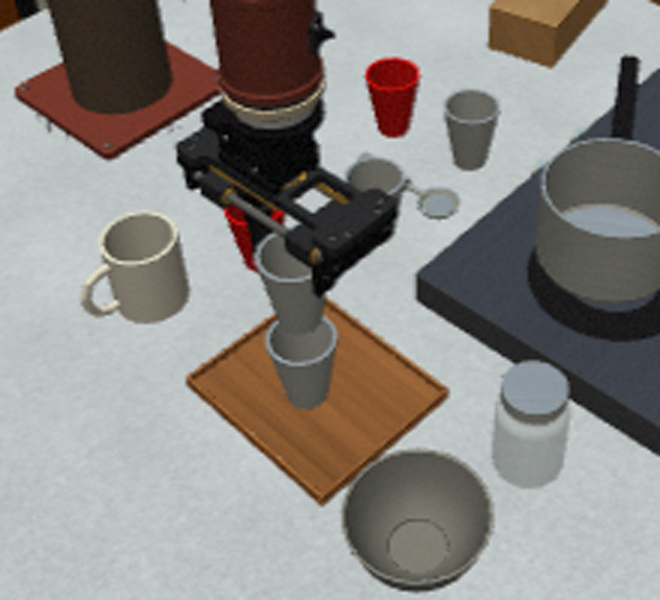

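View pics/w10.png

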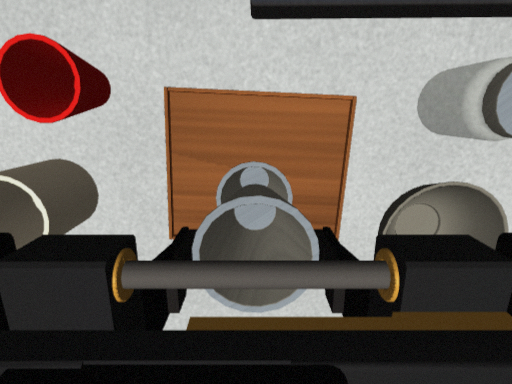

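The held tumbler is level and centred over the base: the held rim is at y=-0.1905 and the base rim at -0.1915. Lowering to just above the expected contact.

Emit:
move_arm:
  commands:
    - [[0, 0.001, 0.013, 0, 0, 0], [0, 0.001, 0.028, 0, 0, 0], [0, 0.001, 0.043, 0, 0, 0], [0, 0.001, 0.057, 0, 0, 0], [0, 0.001, 0.066, 0, 0, 0]]

```text
t: 25.15
tool_pos: [0.5427, -0.1918, 0.2958]
tool_rot: [1.0, -0.0, 0.0, 0.0]
ft_force: [-0.5, 0.5, -0.8]
finger_gap: 0.761
```

Emit:
move_arm:
  commands:
    - [[0, 0, 0, 0, 0, 0], [0, 0, 0, 0, 0, 0], [0, 0, 0, 0, 0, 0], [0, 0, 0, 0, 0, 0], [0, 0, 0, 0, 0, 0]]

```text
t: 25.57
tool_pos: [0.543, -0.192, 0.2968]
tool_rot: [1.0, -0.0, 0.001, 0.001]
ft_force: [0.6, 0.6, -0.9]
finger_gap: 0.761
```

```bash
python3 -c "
from h import *
rel([([.5432,-.1915,.13],0)])"
```

```text
t 25.57 grasp [ 0.5433 -0.1922  0.1328] phi -0.0 gap 0.761 F [ 0.58  0.61 -0.89] j6 -27.0
[0.0002, -0.0005, 0.0028, 0.1, -0.1, -0.0]
```

Emit:
move_arm:
  commands:
    - [[0, 0, 0.0014, 0, 0, 0], [0, 0, 0.0028, 0, 0, 0], [0, 0, 0.0042, 0, 0, 0], [0, 0, 0.0056, 0, 0, 0], [0, 0, 0.006, 0, 0, 0]]

```text
t: 25.98
tool_pos: [0.5429, -0.1919, 0.2905]
tool_rot: [1.0, -0.0, 0.001, 0.001]
ft_force: [-1.0, 0.5, -0.5]
finger_gap: 0.763
```

Emit:
move_arm:
  commands:
    - [[0, 0, 0.0003, 0, 0, 0], [0, 0, 0.0006, 0, 0, 0], [0, 0, 0.0009, 0, 0, 0], [0, 0, 0.0012, 0, 0, 0], [0, 0, 0.0015, 0, 0, 0]]

```text
t: 26.4
tool_pos: [0.543, -0.1919, 0.289]
tool_rot: [1.0, -0.0, 0.001, 0.001]
ft_force: [-0.6, 0.0, -1.0]
finger_gap: 0.761
```

Emit:
move_arm:
  commands:
    - [[0, 0, 0.0003, 0, 0, 0], [0, 0, 0.0006, 0, 0, 0], [0, 0, 0.0009, 0, 0, 0], [0, 0, 0.0012, 0, 0, 0], [0, 0, 0.0015, 0, 0, 0]]

```text
t: 26.82
tool_pos: [0.543, -0.1919, 0.2875]
tool_rot: [1.0, 0.0, 0.001, 0.001]
ft_force: [-0.6, -0.3, -0.4]
finger_gap: 0.762
```

Emit:
move_arm:
  commands:
    - [[0, 0, 0.0003, 0, 0, 0], [0, 0, 0.0006, 0, 0, 0], [0, 0, 0.0009, 0, 0, 0], [0, 0, 0.0012, 0, 0, 0], [0, 0, 0.0012, 0, 0, 0]]

```text
t: 27.23
tool_pos: [0.5429, -0.1919, 0.2862]
tool_rot: [1.0, 0.0, 0.001, 0.001]
ft_force: [0.8, -0.7, -0.6]
finger_gap: 0.76
```

```bash
python3 -c "
from h import *
rel([])"
```

```text
t 27.23 grasp [ 0.5432 -0.1921  0.1222] phi 0.0 gap 0.76 F [ 0.79 -0.72 -0.63] j6 -27.0
```

Emit:
move_arm:
  commands:
    - [[0, 0, 0.0003, 0, 0, 0], [0, 0, 0.0006, 0, 0, 0], [0, 0, 0.0009, 0, 0, 0], [0, 0, 0.0012, 0, 0, 0], [0, 0, 0.0012, 0, 0, 0]]

```text
t: 27.65
tool_pos: [0.5432, -0.1921, 0.2858]
tool_rot: [1.0, 0.0, 0.001, 0.001]
ft_force: [-1.5, -0.5, 5.3]
finger_gap: 0.761
```

Emit:
move_arm:
  commands:
    - [[0, 0, 0.0003, 0, 0, 0], [0, 0, 0.0006, 0, 0, 0], [0, 0, 0.0009, 0, 0, 0], [0, 0, 0.001, 0, 0, 0], [0, 0, 0.001, 0, 0, 0]]

```text
t: 28.07
tool_pos: [0.5433, -0.1922, 0.2858]
tool_rot: [1.0, 0.0, 0.001, 0.001]
ft_force: [-2.5, 1.2, 6.7]
finger_gap: 0.759
```

Emit:
move_arm:
  commands:
    - [[0, 0, -0.0003, 0, 0, 0], [0, 0, -0.0003, 0, 0, 0], [0, 0, -0.0003, 0, 0, 0], [0, 0, -0.0003, 0, 0, 0], [0, 0, -0.0003, 0, 0, 0]]

```text
t: 28.48
tool_pos: [0.5433, -0.1922, 0.2859]
tool_rot: [1.0, 0.0, 0.001, 0.001]
ft_force: [-0.3, 0.3, 0.6]
finger_gap: 0.757
```

Emit:
move_arm:
  commands:
    - [[0, 0, 0, 0, 0, 0], [0, 0, 0, 0, 0, 0], [0, 0, 0, 0, 0, 0], [0, 0, 0, 0, 0, 0], [0, 0, 0, 0, 0, 0]]
  fingers: 1

```text
t: 28.9
tool_pos: [0.5433, -0.1922, 0.2858]
tool_rot: [1.0, 0.0, 0.001, 0.001]
ft_force: [-0.4, -0.2, 0.1]
finger_gap: 0.982
```

Emit:
move_arm:
  commands:
    - [[0, 0, -0.01, 0, 0, 0], [0, 0, -0.04, 0, 0, 0], [0, 0, -0.08, 0, 0, 0], [0, 0, -0.112, 0, 0, 0], [0, 0, -0.112, 0, 0, 0]]

```text
t: 29.32
tool_pos: [0.5447, -0.1927, 0.4073]
tool_rot: [1.0, 0.0, 0.007, 0.004]
ft_force: [1.2, -1.5, 1.3]
finger_gap: 0.999
```

Emit:
move_arm:
  commands:
    - [[0, 0, 0, 0, 0, 0], [0, 0, 0, 0, 0, 0], [0, 0, 0, 0, 0, 0], [0, 0, 0, 0, 0, 0], [0, 0, 0, 0, 0, 0]]

```text
t: 29.73
tool_pos: [0.5444, -0.1925, 0.4057]
tool_rot: [1.0, 0.0, 0.006, 0.004]
ft_force: [0.7, -0.4, 0.1]
finger_gap: 0.998
```

```bash
python3 -c "
from h import *
cap('wrist','w11'); cap('scene','s11')
rims('w11',.543,-.192,.11,.135); rims('s11',.543,-.192,.11,.135)
rel([([.435,.021,.25],0)])
p,d,c=load('s11'); pan(p,d,c)
i=cv2.imread('pics/s11.png'); cv2.imwrite('pics/s11c.png',cv2.resize(i[130:330,120:340],(660,600),interpolation=cv2.INTER_CUBIC))"
```

```text
w11 mec [ 543.5 -192.8] 33.7 fit [ 543.6 -192. ] 30.4 n 1636 zmax [0.122  0.1238]
s11 mec [ 545.1 -192.6] 34.3 fit [ 546.2 -193.1] 30.8 n 204 zmax [0.1197 0.1241]
t 29.83 grasp [ 0.5466 -0.1939  0.242 ] phi 0.0 gap 1.002 F [-0.01  0.41 -0.27] j6 -27.0
[-0.1094, -0.2136, -0.011, 0.4, -0.7, 0.0]
pan c [0.6781 0.1243] r 0.0722 24 handle dir(mean) 119.7 svd 120.0 maxext 0.23 n 154
```

View pics/s11c.png

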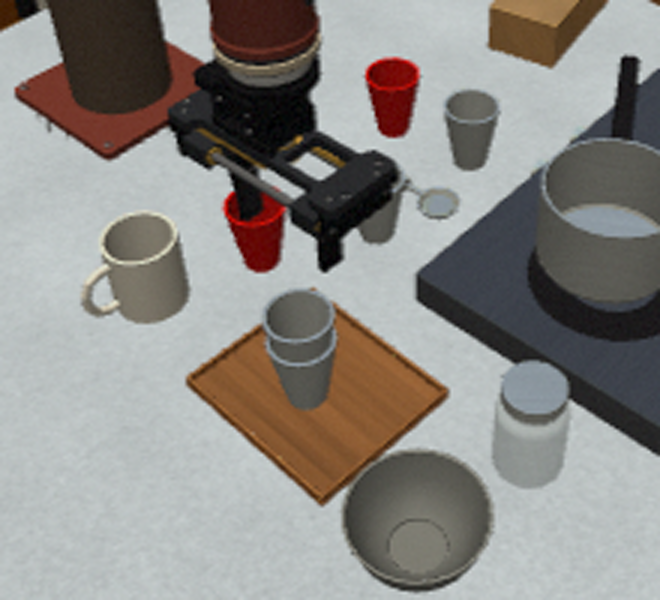

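```bash
python3 -c "
from h import *
for t in('s8','s9','s10','s11'):
    p,d,c=load(t); pan(p,d,c)
a=cv2.imread('pics/s9.png').astype(int);b=cv2.imread('pics/s11.png').astype(int);e=cv2.imread('pics/s8.png').astype(int)
s=np.s_[150:250,290:360]
print(abs(a-b)[s].mean(),abs(a-e)[s].mean())
"
```

```text
pan c [0.6928 0.1001] r 0.0723 40 handle dir(mean) 119.4 svd 119.5 maxext 0.229 n 174
pan c [0.693  0.0999] r 0.0722 29 handle dir(mean) 119.5 svd 119.0 maxext 0.228 n 170h.py:30: RuntimeWarning: Mean of empty slice.
  dv=H[:,:2].mean(0)-cc; v=np.linalg.svd(H[:,:2]-H[:,:2].mean(0),full_matrices=False)[2][0]; v*=np.sign(v@dv)
  ret = um.true_divide(
Traceback (most recent call last):
  File "h.py", line 30, in pan
    dv=H[:,:2].mean(0)-cc; v=np.linalg.svd(H[:,:2]-H[:,:2].mean(0),full_matrices=False)[2][0]; v*=np.sign(v@dv)
                             ~~~~~~~~~~~~~~~~~~~~~~~~~~~~~~~~~~~~~~~~~~~~~~~~~~~~~~~~~~~~~^^^
IndexError: index 0 is out of bounds for axis 0 with size 0
```

```bash
cat >> h.py <<'E'
def pan(p,d,c,init=None):
    from scipy.optimize import least_squares
    W=cloud(d,c); X,Y,Z=W[...,0],W[...,1],W[...,2]
    g=(X>.5)&(X<.87)&(Y>-.08)&(Y<.28)&(d>0); dark=p.max(2)<45
    P=W[g&(Z>.140)&(Z<.153)&~dark][:,:2]
    best=None
    for ix in np.arange(.6,.78,.02):
        for iy in np.arange(.02,.2,.02):
            r=least_squares(lambda s:np.hypot(*(P-s).T)-.0725,[ix,iy],loss='cauchy',f_scale=.002)
            if best is None or r.cost<best.cost: best=r
    cc=best.x; n=(abs(np.hypot(*(P-cc).T)-.0725)<.004).sum()
    H=W[g&dark&(Z>.128)&(Z<.15)]; e=np.hypot(*(H[:,:2]-cc).T); k=(e>.085)&(e<.26); H=H[k]
    print('pan c',cc.round(4),'inl',n,len(P),'hn',len(H),end=' ')
    if len(H)>5:
        dv=H[:,:2].mean(0)-cc; print('dir',np.degrees(np.arctan2(dv[1],dv[0])).round(1),'max',e[k].max().round(3))
    return cc,None
E
python3 -c "
from h import *
for t in('s8','s9','s10','s11','t7'):
    p,d,c=load(t); pan(p,d,c)
a=cv2.imread('pics/s9.png').astype(int);b=cv2.imread('pics/s11.png').astype(int);e=cv2.imread('pics/s8.png').astype(int)
s=np.s_[150:250,290:360]
print(abs(a-b)[s].mean(),abs(a-e)[s].mean())
"
```

```text
pan c [0.694 0.098] inl 252 259 hn 153 dir 119.4 max 0.207
pan c [0.6941 0.0979] inl 250 261 hn 153 dir 119.5 max 0.211
pan c [0.6785 0.1228] inl 245 256 hn 113 dir 119.5 max 0.184
pan c [0.6786 0.1229] inl 247 255 hn 112 dir 119.6 max 0.184
pan c [0.6894 0.0967] inl 247 247 hn 368 dir 119.7 max 0.215
11.318095238095237 3.2326190476190475
```

The depth fit shows the pan was knocked between the pictures at t≈20 s and t≈24.7 s. It moved by about (-16, +25) mm and its direction did not change. I'll put it back on its ring now.

```bash
python3 -c "
from h import *
rel([([.594,.267,.24],29.5)])"
```

```text
t 29.83 grasp [ 0.5466 -0.1939  0.242 ] phi 0.0 gap 1.002 F [-0.01  0.41 -0.27] j6 -27.0
[0.0496, -0.4596, -0.0009, 0.6, -0.6, -29.5]
```

Emit:
move_arm:
  commands:
    - [[0.05, -0.46, -0.001, 0.6, -0.6, -29.5], [0.05, -0.46, -0.001, 0.6, -0.6, -29.5], [0.05, -0.46, -0.001, 0.6, -0.6, -29.5], [0.05, -0.46, -0.001, 0.6, -0.6, -29.5], [0.05, -0.46, -0.001, 0.6, -0.6, -29.5]]

```text
t: 30.25
tool_pos: [0.5669, 0.0162, 0.4053]
tool_rot: [0.966, 0.258, -0.0, -0.0]
ft_force: [0.4, 0.3, -0.2]
finger_gap: 0.995
```

```bash
python3 -c "
from h import *
rel([([.594,.267,.24],29.5)])"
```

```text
t 30.25 grasp [0.5667 0.0161 0.2413] phi 29.9 gap 0.995 F [ 0.39  0.33 -0.16] j6 -36.0
[0.1484, -0.2041, 0.0012, -0.0, 0.1, 0.4]
```

Emit:
move_arm:
  commands:
    - [[0.148, -0.204, 0.001, 0, 0, 0.4], [0.148, -0.204, 0.001, 0, 0, 0.4], [0.148, -0.204, 0.001, 0, 0, 0.4], [0.148, -0.204, 0.001, 0, 0, 0.4], [0.148, -0.204, 0.001, 0, 0, 0.4]]

```text
t: 30.67
tool_pos: [0.5887, 0.2238, 0.4039]
tool_rot: [0.967, 0.254, -0.001, -0.0]
ft_force: [1.1, -0.6, 1.1]
finger_gap: 0.999
```

```bash
python3 -c "
from h import *
rel([([.594,.267,.24],29.5)])"
```

```text
t 30.67 grasp [0.5884 0.2237 0.2399] phi 29.5 gap 0.999 F [ 1.13 -0.6   1.11] j6 -16.0
[0.0259, -0.035, -0.0001, -0.0, 0.1, -0.0]
```

Emit:
move_arm:
  commands:
    - [[0.026, -0.035, 0, 0, 0, 0], [0.026, -0.035, 0, 0, 0, 0], [0.026, -0.035, 0, 0, 0, 0], [0.026, -0.035, 0, 0, 0, 0], [0.026, -0.035, 0, 0, 0, 0]]

```text
t: 31.08
tool_pos: [0.5942, 0.2657, 0.4034]
tool_rot: [0.967, 0.254, -0.001, 0.0]
ft_force: [-0.5, 0.5, -0.6]
finger_gap: 0.997
```

```bash
python3 -c "
from h import *
rel([([.594,.267,.133],29.5)])
cap('wrist','w12'); p,d,c=cap('top','t12'); pan(p,d,c);p,d,c=cap('scene','s12'); pan(p,d,c)"
```

```text
t 31.08 grasp [0.5937 0.2655 0.2394] phi 29.4 gap 0.997 F [-0.55  0.49 -0.56] j6 -12.0
[0.0008, -0.0012, 0.1064, -0.0, 0.2, -0.1]
pan c [0.6739 0.1215] inl 241 242 hn 163 dir 119.6 max 0.154
pan c [0.6786 0.1226] inl 249 254 hn 115 dir 119.5 max 0.182
```

View pics/w12.png

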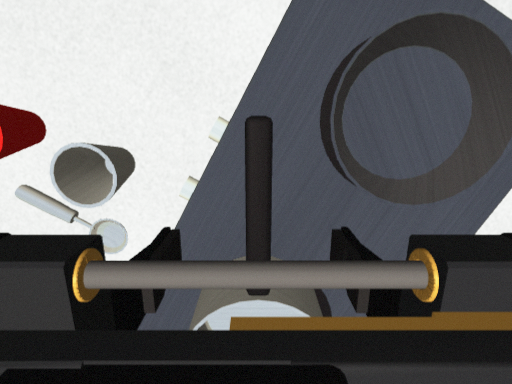

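The top view confirms the knock: the pan is at (0.674, 0.1215). The handle (column 258) is between the fingers. Grip and shift it back.

Emit:
move_arm:
  commands:
    - [[0, 0, 0.03, 0, 0, 0], [0, 0, 0.06, 0, 0, 0], [0, 0, 0.09, 0, 0, 0], [0, 0, 0.104, 0, 0, 0], [0, 0, 0.104, 0, 0, 0]]

```text
t: 31.65
tool_pos: [0.5927, 0.2639, 0.2955]
tool_rot: [0.968, 0.253, -0.005, 0.0]
ft_force: [-1.3, -0.0, -0.2]
finger_gap: 0.998
```

Emit:
move_arm:
  commands:
    - [[0, 0, 0, 0, 0, 0], [0, 0, 0, 0, 0, 0], [0, 0, 0, 0, 0, 0], [0, 0, 0, 0, 0, 0], [0, 0, 0, 0, 0, 0]]
  fingers: -1
  squeeze: 25

```text
t: 32.07
tool_pos: [0.5933, 0.264, 0.2973]
tool_rot: [0.968, 0.253, -0.003, 0.0]
ft_force: [0.8, -0.6, -0.3]
finger_gap: 0.709
```

Emit:
move_arm:
  commands:
    - [[0, 0, 0, 0, 0, 0], [0, 0, 0, 0, 0, 0], [0, 0, 0, 0, 0, 0], [0, 0, 0, 0, 0, 0], [0, 0, 0, 0, 0, 0]]

```text
t: 32.48
tool_pos: [0.5933, 0.2641, 0.2972]
tool_rot: [0.968, 0.253, -0.003, 0.0]
ft_force: [0.3, 0.4, 1.1]
finger_gap: 0.327
```

Emit:
move_arm:
  commands:
    - [[0, 0, 0, 0, 0, 0], [0, 0, 0, 0, 0, 0], [0, 0, 0, 0, 0, 0], [0, 0, 0, 0, 0, 0], [0, 0, 0, 0, 0, 0]]

```text
t: 32.9
tool_pos: [0.5933, 0.2642, 0.2972]
tool_rot: [0.968, 0.253, -0.003, 0.0]
ft_force: [0.6, -0.1, -0.9]
finger_gap: 0.252
```

```bash
python3 -c "
from h import *
p,d,c=cap('top','t13'); cc,_=pan(p,d,c)
t,q,s=tool(); g=t+.164*q.as_matrix()[:,2]; x=q.as_matrix()[:,0]; ph=np.degrees(np.arctan2(x[1],x[0]))
D=np.array([.696,.1006])-cc
rel([([*(g[:2]+f*D),g[2]],ph) for f in (.2,.4,.6,.8,1)])"
```

```text
pan c [0.6737 0.1212] inl 235 235 hn 133 dir 121.1 max 0.134
t 32.95 grasp [0.5923 0.2639 0.1332] phi 29.3 gap 0.251 F [ 1.72  0.99 -0.93] j6 -12.0
[0.0008, 0.0055, -0.0, -0.1, 0.4, -0.0]
[0.0027, 0.0113, -0.0, -0.1, 0.4, -0.0]
[0.0046, 0.0171, -0.0001, -0.1, 0.4, -0.0]
[0.0065, 0.0229, -0.0001, -0.1, 0.4, -0.0]
[0.0083, 0.0286, -0.0001, -0.1, 0.4, -0.0]
```

Emit:
move_arm:
  commands:
    - [[0.001, 0.0055, 0, 0, 0, 0], [0.0028, 0.0113, 0, 0, 0, 0], [0.0046, 0.0171, 0, 0, 0, 0], [0.0065, 0.0229, 0, 0, 0, 0], [0.0083, 0.0286, 0, 0, 0, 0]]

```text
t: 33.37
tool_pos: [0.6149, 0.2428, 0.2972]
tool_rot: [0.968, 0.252, -0.004, -0.0]
ft_force: [-4.5, 3.2, 2.3]
finger_gap: 0.25
```

```bash
python3 -c "
from h import *
p,d,c=cap('top','t14'); cc,_=pan(p,d,c);p,d,c=cap('scene','s14'); pan(p,d,c)
t,q,s=tool(); g=t+.164*q.as_matrix()[:,2]; x=q.as_matrix()[:,0]; ph=np.degrees(np.arctan2(x[1],x[0]))
D=np.array([.696,.1006])-cc
rel([([*(g[:2]+f*D),g[2]],ph) for f in (.2,.4,.6,.8,1)])"
```

```text
pan c [0.6929 0.0988] inl 246 246 hn 127 dir 120.3 max 0.132
pan c [0.6989 0.0988] inl 247 255 hn 194 dir 119.9 max 0.208
t 33.47 grasp [0.6148 0.2415 0.1332] phi 29.2 gap 0.251 F [ 0.04 -0.53  2.29] j6 -15.0
[-0.0003, -0.0, -0.0, 0.0, 0.3, 0.0]
[0.0005, -0.0, -0.0, 0.0, 0.3, 0.0]
[0.0012, -0.0, -0.0, 0.0, 0.3, 0.0]
[0.0019, -0.0001, -0.0, 0.0, 0.3, 0.0]
[0.0026, -0.0001, -0.0, 0.0, 0.3, 0.0]
```

Emit:
move_arm:
  commands:
    - [[0, 0, 0, 0, 0, 0], [0, 0, 0, 0, 0, 0], [0, 0, 0, 0, 0, 0], [0, 0, 0, 0, 0, 0], [0, 0, 0, 0, 0, 0]]
  fingers: 1

```text
t: 33.88
tool_pos: [0.6156, 0.242, 0.2972]
tool_rot: [0.968, 0.252, -0.003, 0.001]
ft_force: [-0.7, 0.1, 0.3]
finger_gap: 0.542
```

Emit:
move_arm:
  commands:
    - [[0, 0, 0, 0, 0, 0], [0, 0, 0, 0, 0, 0], [0, 0, -0.03, 0, 0, 0], [0, 0, -0.07, 0, 0, 0], [0, 0, -0.107, 0, 0, 0]]

```text
t: 34.3
tool_pos: [0.6157, 0.2423, 0.4043]
tool_rot: [0.968, 0.252, -0.004, 0.001]
ft_force: [0.1, -0.2, 1.0]
finger_gap: 0.924
```

```bash
python3 -c "
from h import *
p,d,c=cap('top','t15'); cc,_=pan(p,d,c);p,d,c=cap('scene','s15'); pan(p,d,c)
rims('t15',.435,.189);rims('s15',.435,.189);rims('s15',.435,.021)
rel([([.436,.1885,.24],0)])"
```

```text
pan c [0.6941 0.0978] inl 236 236 hn 144 dir 120.2 max 0.136
pan c [0.6988 0.0987] inl 260 269 hn 158 dir 120.0 max 0.211
t15 mec [435.5 188.8] 33.6 fit [435.3 188.5] 31.1 n 120 zmax [0.0834 0.0881]
s15 mec [439.8 191.6] 35.4 fit [439.9 190. ] 31.1 n 90 zmax [0.083  0.0876]
s15 mec [439.7  24.3] 36.0 fit [439.6  22.8] 31.2 n 109 zmax [0.0836 0.0876]
t 34.4 grasp [0.6191 0.2429 0.2493] phi 29.2 gap 0.968 F [-0.18  0.15  0.34] j6 -15.0
[-0.1852, -0.0413, 0.0078, 0.1, -0.5, 29.2]
```

Emit:
move_arm:
  commands:
    - [[-0.185, -0.041, 0.008, 0, -0.5, 29.2], [-0.185, -0.041, 0.008, 0, -0.5, 29.2], [-0.185, -0.041, 0.008, 0, -0.5, 29.2], [-0.185, -0.041, 0.008, 0, -0.5, 29.2], [-0.185, -0.041, 0.008, 0, -0.5, 29.2]]

```text
t: 34.82
tool_pos: [0.4328, 0.1877, 0.4025]
tool_rot: [1.0, -0.003, -0.001, 0.001]
ft_force: [-0.2, -0.0, 0.2]
finger_gap: 0.999
```

Emit:
move_arm:
  commands:
    - [[0, 0, 0, 0, 0, 0], [0, 0, 0, 0, 0, 0], [0, 0, 0, 0, 0, 0], [0, 0, 0, 0, 0, 0], [0, 0, 0, 0, 0, 0]]

```text
t: 35.23
tool_pos: [0.4338, 0.1879, 0.4025]
tool_rot: [1.0, -0.003, -0.001, 0.001]
ft_force: [-0.8, -0.5, 0.5]
finger_gap: 1.0
```

```bash
python3 -c "
from h import *
cap('wrist','w16')
rims('w16',.435,.189)
rel([([.436,.1885,.24],0),([.436,.1885,.0855],0)])"
```

```text
w16 mec [437.1 190.3] 33.8 fit [437.1 190.9] 30.8 n 1111 zmax [0.0854 0.087 ]
t 35.28 grasp [0.4332 0.1874 0.2384] phi -0.3 gap 1.002 F [0.71 0.07 0.15] j6 14.0
[0.0023, -0.0007, -0.0016, 0.2, 0.2, -0.3]
[0.0027, -0.0011, 0.1529, 0.2, 0.2, -0.3]
```

View pics/w16.png

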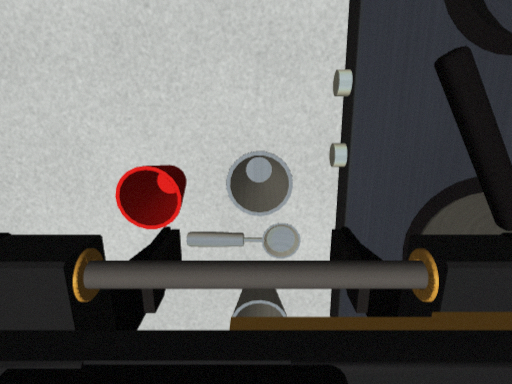

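Grey tumbler A is at (259,183). The red one, at (150,197), is clear of the finger. Descending on A.

Emit:
move_arm:
  commands:
    - [[0.003, -0.002, 0.03, 0.2, 0.2, 0], [0.003, -0.002, 0.065, 0.2, 0.2, 0], [0.003, -0.002, 0.1, 0.2, 0.2, 0], [0.003, -0.002, 0.133, 0.2, 0.2, 0], [0.003, -0.002, 0.151, 0.2, 0.2, 0]]

```text
t: 35.7
tool_pos: [0.4351, 0.1891, 0.2471]
tool_rot: [1.0, -0.003, -0.002, 0.0]
ft_force: [-0.7, -0.1, -0.1]
finger_gap: 1.003
```

Emit:
move_arm:
  commands:
    - [[0, 0, 0, 0, 0, 0], [0, 0, 0, 0, 0, 0], [0, 0, 0, 0, 0, 0], [0, 0, 0, 0, 0, 0], [0, 0, 0, 0, 0, 0]]

```text
t: 36.12
tool_pos: [0.4362, 0.1893, 0.249]
tool_rot: [1.0, -0.003, -0.001, -0.0]
ft_force: [0.1, -0.0, -0.2]
finger_gap: 1.001
```

```bash
python3 -c "
from h import *
rel([([.4365,.1895,.0852],0)])"
```

```text
t 36.12 grasp [0.436  0.1894 0.085 ] phi -0.3 gap 1.001 F [ 0.09 -0.03 -0.19] j6 14.0
[0.0003, -0.0002, -0.0002, -0.0, 0.1, -0.3]
```

Emit:
move_arm:
  commands:
    - [[0, 0, 0, 0, 0, 0], [0, 0, 0, 0, 0, 0], [0, 0, 0, 0, 0, 0], [0, 0, 0, 0, 0, 0], [0, 0, 0, 0, 0, 0]]
  fingers: -1
  squeeze: 20

```text
t: 36.53
tool_pos: [0.4364, 0.1894, 0.2494]
tool_rot: [1.0, -0.003, -0.0, -0.0]
ft_force: [0.5, 0.2, 2.3]
finger_gap: 0.758
```

Emit:
move_arm:
  commands:
    - [[0, 0, 0, 0, 0, 0], [0, 0, 0, 0, 0, 0], [0, 0, 0, 0, 0, 0], [0, 0, 0, 0, 0, 0], [0, 0, 0, 0, 0, 0]]

```text
t: 36.95
tool_pos: [0.4364, 0.1894, 0.2494]
tool_rot: [1.0, -0.003, -0.0, -0.0]
ft_force: [-0.3, -0.6, 1.4]
finger_gap: 0.76
```

Emit:
move_arm:
  commands:
    - [[0, 0, -0.01, 0, 0, 0], [0, 0, -0.04, 0, 0, 0], [0, 0, -0.075, 0, 0, 0], [0, 0, -0.11, 0, 0, 0], [0, 0, -0.14, 0, 0, 0]]

```text
t: 37.37
tool_pos: [0.4362, 0.1893, 0.3922]
tool_rot: [1.0, -0.003, 0.0, -0.0]
ft_force: [0.8, -0.3, -1.3]
finger_gap: 0.755
```

```bash
python3 -c "
from h import *
rel([([.5434,-.1922,.235],0)])"
```

```text
t 37.37 grasp [0.4363 0.1894 0.2282] phi -0.3 gap 0.755 F [ 0.84 -0.33 -1.28] j6 14.0
[0.1093, 0.3809, -0.0071, -0.0, -0.0, -0.3]
```

Emit:
move_arm:
  commands:
    - [[0.004, 0.013, -0.003, 0, 0, 0], [0.011, 0.037, -0.007, 0, 0, 0], [0.019, 0.065, -0.007, 0, 0, 0], [0.027, 0.094, -0.007, 0, 0, 0], [0.035, 0.123, -0.007, 0, 0, 0]]

```text
t: 37.78
tool_pos: [0.4704, 0.065, 0.3999]
tool_rot: [1.0, -0.002, 0.001, -0.0]
ft_force: [1.2, -0.8, -1.0]
finger_gap: 0.76
```

```bash
python3 -c "
from h import *
rel([([.5434,-.1922,.235],0)])"
```

```text
t 37.78 grasp [0.4706 0.0652 0.2359] phi -0.3 gap 0.76 F [ 1.15 -0.83 -0.96] j6 -1.0
[0.0741, 0.2569, 0.0008, -0.0, -0.1, -0.3]
```

Emit:
move_arm:
  commands:
    - [[0.008, 0.027, 0, 0, 0, 0], [0.016, 0.055, 0, 0, 0, 0], [0.024, 0.083, 0, 0, 0, 0], [0.032, 0.111, 0, 0, 0, 0], [0.04, 0.139, 0, 0, 0, 0]]

```text
t: 38.2
tool_pos: [0.5097, -0.0755, 0.4004]
tool_rot: [1.0, -0.002, 0.001, -0.0]
ft_force: [-0.0, 0.3, -0.5]
finger_gap: 0.755
```

```bash
python3 -c "
from h import *
rel([([.5434,-.1922,.235],0)])"
```

```text
t 38.2 grasp [ 0.5099 -0.0754  0.2364] phi -0.3 gap 0.755 F [-0.04  0.33 -0.48] j6 -17.0
[0.0342, 0.1165, 0.0013, -0.1, -0.1, -0.3]
```

Emit:
move_arm:
  commands:
    - [[0.008, 0.029, 0, 0, 0, 0], [0.017, 0.058, 0, 0, 0, 0], [0.025, 0.085, 0, 0, 0, 0], [0.031, 0.105, 0, 0, 0, 0], [0.034, 0.1155, 0, 0, 0, 0]]

```text
t: 38.62
tool_pos: [0.5433, -0.1935, 0.4006]
tool_rot: [1.0, -0.003, 0.001, -0.0]
ft_force: [-0.0, 0.5, -0.5]
finger_gap: 0.757
```

Emit:
move_arm:
  commands:
    - [[0, 0, 0, 0, 0, 0], [0, 0, 0, 0, 0, 0], [0, 0, 0, 0, 0, 0], [0, 0, 0, 0, 0, 0], [0, 0, 0, 0, 0, 0]]

```text
t: 39.03
tool_pos: [0.5432, -0.1923, 0.4008]
tool_rot: [1.0, -0.003, 0.001, -0.0]
ft_force: [-0.7, -0.5, -0.5]
finger_gap: 0.755
```

```bash
python3 inhand.py w17;  python3 -c "
from h import *
rel([([.5434,-.1922,.160],0)])
p,d,c=cap('scene','s17'); pan(p,d,c)"
```

```text
near max y -0.1579 z 0.2364
far min y -0.2243 z 0.2374
t 39.08 grasp [ 0.5435 -0.1924  0.2368] phi -0.3 gap 0.758 F [-0.29 -0.08 -0.02] j6 -27.0
[0.0, -0.0002, 0.0768, -0.0, -0.1, -0.3]
pan c [0.6988 0.0986] inl 262 266 hn 154 dir 120.0 max 0.212
```

View pics/w17.png

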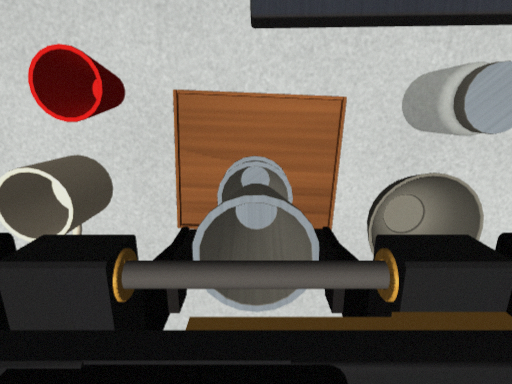

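The tumbler is level and centred above the two nested ones, and the pan has not moved. Contact is expected at a grasp height of about 0.1545. Lowering.

Emit:
move_arm:
  commands:
    - [[0, 0.001, 0.012, 0, 0, 0], [0, 0.001, 0.03, 0, 0, 0], [0, 0.001, 0.048, 0, 0, 0], [0, 0.001, 0.064, 0, 0, 0], [0, 0.001, 0.073, 0, 0, 0]]

```text
t: 39.55
tool_pos: [0.5425, -0.193, 0.3247]
tool_rot: [1.0, -0.003, -0.001, -0.001]
ft_force: [0.3, 1.5, -1.3]
finger_gap: 0.762
```

Emit:
move_arm:
  commands:
    - [[0, 0, 0, 0, 0, 0], [0, 0, 0, 0, 0, 0], [0, 0, 0, 0, 0, 0], [0, 0, 0, 0, 0, 0], [0, 0, 0, 0, 0, 0]]

```text
t: 39.97
tool_pos: [0.5429, -0.1932, 0.3259]
tool_rot: [1.0, -0.003, -0.0, -0.001]
ft_force: [-0.7, -0.5, -0.0]
finger_gap: 0.76
```

```bash
python3 -c "
from h import *
rel([([.5434,-.1932,.156],0)])"
```

```text
t 39.97 grasp [ 0.5429 -0.193   0.1619] phi -0.3 gap 0.76 F [-0.67 -0.53 -0.03] j6 -27.0
[0.0005, 0.0, 0.0059, -0.1, 0.0, -0.3]
```

Emit:
move_arm:
  commands:
    - [[0, 0, 0.001, 0, 0, 0], [0, 0, 0.002, 0, 0, 0], [0, 0, 0.003, 0, 0, 0], [0, 0, 0.004, 0, 0, 0], [0, 0, 0.005, 0, 0, 0]]

```text
t: 40.38
tool_pos: [0.5429, -0.1931, 0.3208]
tool_rot: [1.0, -0.003, -0.0, -0.001]
ft_force: [-0.4, 0.1, -0.4]
finger_gap: 0.762
```

Emit:
move_arm:
  commands:
    - [[0, 0, 0.0002, 0, 0, 0], [0, 0, 0.0004, 0, 0, 0], [0, 0, 0.0006, 0, 0, 0], [0, 0, 0.0008, 0, 0, 0], [0, 0, 0.001, 0, 0, 0]]

```text
t: 40.8
tool_pos: [0.5429, -0.1931, 0.3198]
tool_rot: [1.0, -0.003, -0.0, -0.001]
ft_force: [-0.1, -0.3, -0.1]
finger_gap: 0.757
```

Emit:
move_arm:
  commands:
    - [[0, 0, 0.0002, 0, 0, 0], [0, 0, 0.0004, 0, 0, 0], [0, 0, 0.0006, 0, 0, 0], [0, 0, 0.0008, 0, 0, 0], [0, 0, 0.0008, 0, 0, 0]]

```text
t: 41.22
tool_pos: [0.5429, -0.1932, 0.319]
tool_rot: [1.0, -0.003, -0.0, -0.001]
ft_force: [-0.1, -0.1, -0.4]
finger_gap: 0.757
```

Emit:
move_arm:
  commands:
    - [[0, 0, 0.0002, 0, 0, 0], [0, 0, 0.0004, 0, 0, 0], [0, 0, 0.0006, 0, 0, 0], [0, 0, 0.0006, 0, 0, 0], [0, 0, 0.0006, 0, 0, 0]]

```text
t: 41.63
tool_pos: [0.5429, -0.1931, 0.3183]
tool_rot: [1.0, -0.003, -0.0, -0.001]
ft_force: [0.7, -0.2, -0.5]
finger_gap: 0.757
```

Emit:
move_arm:
  commands:
    - [[0, 0, 0.0002, 0, 0, 0], [0, 0, 0.0004, 0, 0, 0], [0, 0, 0.0005, 0, 0, 0], [0, 0, 0.0005, 0, 0, 0], [0, 0, 0.0005, 0, 0, 0]]

```text
t: 42.05
tool_pos: [0.5429, -0.1931, 0.3178]
tool_rot: [1.0, -0.003, -0.0, -0.001]
ft_force: [-0.4, -0.2, -0.3]
finger_gap: 0.763
```

Emit:
move_arm:
  commands:
    - [[0, 0, 0.0002, 0, 0, 0], [0, 0, 0.0004, 0, 0, 0], [0, 0, 0.0005, 0, 0, 0], [0, 0, 0.0005, 0, 0, 0], [0, 0, 0.0005, 0, 0, 0]]

```text
t: 42.47
tool_pos: [0.5429, -0.1931, 0.3173]
tool_rot: [1.0, -0.003, -0.0, -0.001]
ft_force: [-0.5, -0.3, -1.1]
finger_gap: 0.755
```

Emit:
move_arm:
  commands:
    - [[0, 0, 0.0002, 0, 0, 0], [0, 0, 0.0004, 0, 0, 0], [0, 0, 0.0006, 0, 0, 0], [0, 0, 0.0006, 0, 0, 0], [0, 0, 0.0006, 0, 0, 0]]

```text
t: 42.88
tool_pos: [0.5429, -0.1931, 0.3167]
tool_rot: [1.0, -0.003, -0.0, -0.001]
ft_force: [-0.1, -0.8, -0.2]
finger_gap: 0.758
```

Emit:
move_arm:
  commands:
    - [[0, 0, 0.0002, 0, 0, 0], [0, 0, 0.0004, 0, 0, 0], [0, 0, 0.0006, 0, 0, 0], [0, 0, 0.0006, 0, 0, 0], [0, 0, 0.0006, 0, 0, 0]]

```text
t: 43.3
tool_pos: [0.5429, -0.1931, 0.316]
tool_rot: [1.0, -0.003, -0.0, -0.001]
ft_force: [0.1, -0.4, -1.0]
finger_gap: 0.756
```

Emit:
move_arm:
  commands:
    - [[0, 0, 0.0002, 0, 0, 0], [0, 0, 0.0004, 0, 0, 0], [0, 0, 0.0006, 0, 0, 0], [0, 0, 0.0006, 0, 0, 0], [0, 0, 0.0006, 0, 0, 0]]

```text
t: 43.72
tool_pos: [0.5429, -0.1932, 0.3158]
tool_rot: [1.0, -0.003, -0.0, -0.0]
ft_force: [0.5, -0.4, 2.6]
finger_gap: 0.76
```

Contact is made: the vertical force rose from about -1 N to +2.6 N. Easing off and checking.

Emit:
move_arm:
  commands:
    - [[0, 0, 0, 0, 0, 0], [0, 0, 0, 0, 0, 0], [0, 0, 0, 0, 0, 0], [0, 0, 0, 0, 0, 0], [0, 0, 0, 0, 0, 0]]

```text
t: 44.13
tool_pos: [0.5429, -0.1932, 0.3158]
tool_rot: [1.0, -0.003, -0.0, -0.0]
ft_force: [-1.1, -0.2, 1.3]
finger_gap: 0.758
```

Emit:
move_arm:
  commands:
    - [[0, 0, 0, 0, 0, 0], [0, 0, 0, 0, 0, 0], [0, 0, 0, 0, 0, 0], [0, 0, 0, 0, 0, 0], [0, 0, 0, 0, 0, 0]]
  fingers: 1

```text
t: 44.55
tool_pos: [0.5429, -0.1932, 0.3156]
tool_rot: [1.0, -0.003, -0.0, -0.001]
ft_force: [-0.2, -1.0, 0.1]
finger_gap: 0.979
```

Emit:
move_arm:
  commands:
    - [[0, 0, -0.01, 0, 0, 0], [0, 0, -0.03, 0, 0, 0], [0, 0, -0.06, 0, 0, 0], [0, 0, -0.09, 0, 0, 0], [0, 0, -0.1, 0, 0, 0]]

```text
t: 44.97
tool_pos: [0.5438, -0.1936, 0.4217]
tool_rot: [1.0, -0.003, 0.003, 0.001]
ft_force: [-0.1, -0.1, 1.9]
finger_gap: 1.001
```

Emit:
move_arm:
  commands:
    - [[0, 0, 0, 0, 0, 0], [0, 0, 0, 0, 0, 0], [0, 0, 0, 0, 0, 0], [0, 0, 0, 0, 0, 0], [0, 0, 0, 0, 0, 0]]

```text
t: 45.38
tool_pos: [0.5434, -0.1935, 0.4196]
tool_rot: [1.0, -0.003, 0.002, 0.0]
ft_force: [0.1, -0.3, 0.5]
finger_gap: 1.0
```

```bash
python3 -c "
from h import *
cap('wrist','w18'); p,d,c=cap('scene','s18'); pan(p,d,c)
rims('w18',.543,-.192,.14,.17); rims('s18',.543,-.192,.14,.17)
rel([([.436,.022,.25],0)])
i=cv2.imread('pics/s18.png'); cv2.imwrite('pics/s18c.png',cv2.resize(i[130:330,120:340],(660,600),interpolation=cv2.INTER_CUBIC))"
```

```text
pan c [0.6987 0.0986] inl 253 263 hn 153 dir 120.0 max 0.209
w18 mec [ 543.5 -192.8] 33.8 fit [ 543.5 -191.9] 30.4 n 1842 zmax [0.1519 0.1537]
s18 mec [ 545.  -192.5] 34.2 fit [ 545.7 -193. ] 31.0 n 204 zmax [0.1492 0.1536]
t 45.48 grasp [ 0.5443 -0.1937  0.2562] phi -0.3 gap 1.0 F [ 0.39  0.28 -0.  ] j6 -27.0
[-0.1087, -0.215, 0.0054, 0.1, -0.3, -0.3]
```

View pics/s18c.png

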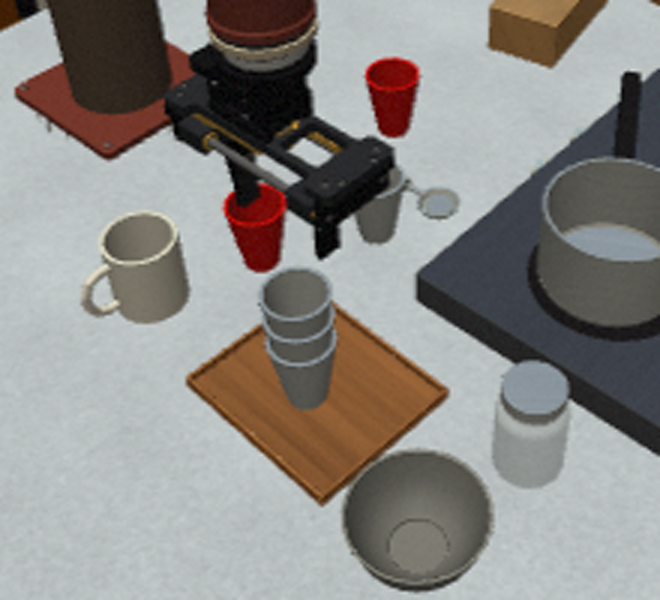

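Three are nested and upright, with rims at about 0.092, 0.122 and 0.152. Next is tumbler B.

Emit:
move_arm:
  commands:
    - [[-0.108, -0.215, 0.005, 0.1, -0.3, -0.3], [-0.108, -0.215, 0.005, 0.1, -0.3, -0.3], [-0.108, -0.215, 0.005, 0.1, -0.3, -0.3], [-0.108, -0.215, 0.005, 0.1, -0.3, -0.3], [-0.108, -0.215, 0.005, 0.1, -0.3, -0.3]]

```text
t: 45.9
tool_pos: [0.4499, -0.0059, 0.4146]
tool_rot: [1.0, -0.0, -0.001, -0.0]
ft_force: [1.2, 0.8, 0.2]
finger_gap: 1.001
```

```bash
python3 -c "
from h import *
rel([([.436,.022,.24],0)])"
```

```text
t 45.9 grasp [ 0.4496 -0.0057  0.2506] phi -0.0 gap 1.001 F [1.2  0.83 0.23] j6 -11.0
[-0.0139, -0.0278, 0.0106, -0.0, 0.1, -0.0]
```

Emit:
move_arm:
  commands:
    - [[-0.0139, -0.0278, 0.0106, 0, 0, 0], [-0.0139, -0.0278, 0.0106, 0, 0, 0], [-0.0139, -0.0278, 0.0106, 0, 0, 0], [-0.0139, -0.0278, 0.0106, 0, 0, 0], [-0.0139, -0.0278, 0.0106, 0, 0, 0]]

```text
t: 46.32
tool_pos: [0.4367, 0.0211, 0.4044]
tool_rot: [1.0, -0.001, -0.001, -0.0]
ft_force: [-0.7, 0.1, -0.2]
finger_gap: 0.999
```

Emit:
move_arm:
  commands:
    - [[0, 0, 0, 0, 0, 0], [0, 0, 0, 0, 0, 0], [0, 0, 0, 0, 0, 0], [0, 0, 0, 0, 0, 0], [0, 0, 0, 0, 0, 0]]

```text
t: 46.73
tool_pos: [0.4368, 0.0208, 0.4043]
tool_rot: [1.0, -0.001, -0.001, -0.0]
ft_force: [0.0, 0.8, 0.7]
finger_gap: 1.001
```

```bash
python3 -c "
from h import *
cap('wrist','w19')
rims('w19',.435,.021)
rel([([.436,.022,.24],0),([.436,.022,.0852],0)])"
```

```text
w19 mec [436.8  23.3] 33.7 fit [436.8  23.8] 30.7 n 1110 zmax [0.0855 0.0873]
t 46.78 grasp [0.4365 0.021  0.2403] phi -0.1 gap 1.0 F [ 0.25 -0.85 -0.51] j6 -8.0
[-0.0007, -0.0011, 0.0003, -0.0, 0.1, -0.1]
[-0.0005, -0.001, 0.1551, -0.0, 0.1, -0.1]
```

View pics/w19.png

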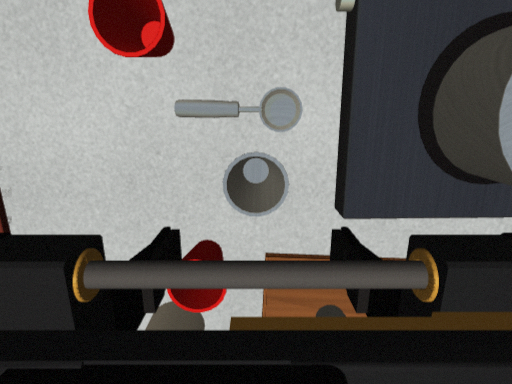

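Grey tumbler B is at (256,183). The red one, at (197,285), is well aside. Descending.

Emit:
move_arm:
  commands:
    - [[0, -0.0015, 0.03, 0, 0, 0], [0, -0.0015, 0.065, 0, 0, 0], [0, -0.0015, 0.1, 0, 0, 0], [0, -0.0015, 0.135, 0, 0, 0], [0, -0.0015, 0.153, 0, 0, 0]]

```text
t: 47.2
tool_pos: [0.4347, 0.0227, 0.2474]
tool_rot: [1.0, -0.001, -0.003, -0.001]
ft_force: [-0.2, 0.3, -0.5]
finger_gap: 0.998
```

Emit:
move_arm:
  commands:
    - [[0, 0, 0, 0, 0, 0], [0, 0, 0, 0, 0, 0], [0, 0, 0, 0, 0, 0], [0, 0, 0, 0, 0, 0], [0, 0, 0, 0, 0, 0]]

```text
t: 47.62
tool_pos: [0.4357, 0.0226, 0.2494]
tool_rot: [1.0, -0.001, -0.001, -0.0]
ft_force: [0.7, -0.0, -1.2]
finger_gap: 0.999
```

```bash
python3 -c "
from h import *
rel([([.4362,.0225,.0852],0)])"
```

```text
t 47.62 grasp [0.4353 0.0227 0.0854] phi -0.1 gap 0.999 F [ 0.66 -0.04 -1.18] j6 -7.0
[0.0005, 0.0001, 0.0002, -0.0, 0.1, -0.1]
```

Emit:
move_arm:
  commands:
    - [[0, 0, 0, 0, 0, 0], [0, 0, 0, 0, 0, 0], [0, 0, 0, 0, 0, 0], [0, 0, 0, 0, 0, 0], [0, 0, 0, 0, 0, 0]]
  fingers: -1
  squeeze: 20

```text
t: 48.03
tool_pos: [0.4359, 0.0226, 0.2497]
tool_rot: [1.0, -0.001, -0.001, -0.0]
ft_force: [0.5, 0.2, 1.8]
finger_gap: 0.756
```

Emit:
move_arm:
  commands:
    - [[0, 0, 0, 0, 0, 0], [0, 0, 0, 0, 0, 0], [0, 0, 0, 0, 0, 0], [0, 0, 0, 0, 0, 0], [0, 0, 0, 0, 0, 0]]

```text
t: 48.45
tool_pos: [0.436, 0.0225, 0.2497]
tool_rot: [1.0, -0.001, -0.001, -0.0]
ft_force: [-0.3, -0.2, 0.3]
finger_gap: 0.754
```

Emit:
move_arm:
  commands:
    - [[0, 0, -0.01, 0, 0, 0], [0, 0, -0.045, 0, 0, 0], [0, 0, -0.085, 0, 0, 0], [0, 0, -0.125, 0, 0, 0], [0, 0, -0.165, 0, 0, 0]]

```text
t: 48.87
tool_pos: [0.4355, 0.0226, 0.4168]
tool_rot: [1.0, -0.001, -0.001, -0.0]
ft_force: [1.1, -0.6, -0.8]
finger_gap: 0.756
```

Emit:
move_arm:
  commands:
    - [[0, 0, -0.01, 0, 0, 0], [0, 0, -0.01, 0, 0, 0], [0, 0, -0.01, 0, 0, 0], [0, 0, -0.01, 0, 0, 0], [0, 0, -0.01, 0, 0, 0]]

```text
t: 49.28
tool_pos: [0.435, 0.0226, 0.4246]
tool_rot: [1.0, -0.001, -0.003, -0.001]
ft_force: [-0.0, -0.1, -1.1]
finger_gap: 0.755
```

```bash
python3 -c "
from h import *
rel([([.5434,-.1922,.265],0)])"
```

```text
t 49.28 grasp [0.4339 0.0228 0.2606] phi -0.1 gap 0.755 F [-0.03 -0.13 -1.09] j6 -7.0
[0.1089, 0.2146, -0.0054, -0.1, 0.4, -0.1]
```

Emit:
move_arm:
  commands:
    - [[0.007, 0.013, -0.005, 0, 0, 0], [0.018, 0.035, -0.005, 0, 0, 0], [0.031, 0.061, -0.005, 0, 0, 0], [0.044, 0.087, -0.005, 0, 0, 0], [0.057, 0.113, -0.005, 0, 0, 0]]

```text
t: 49.7
tool_pos: [0.4918, -0.0915, 0.427]
tool_rot: [1.0, -0.001, -0.005, -0.001]
ft_force: [0.6, 0.3, -0.7]
finger_gap: 0.757
```

```bash
python3 -c "
from h import *
rel([([.5434,-.1922,.265],0)])"
```

```text
t 49.7 grasp [ 0.4902 -0.0911  0.263 ] phi -0.1 gap 0.757 F [ 0.65  0.26 -0.66] j6 -19.0
[0.0517, 0.1007, -0.0028, -0.1, 0.6, -0.1]
```

Emit:
move_arm:
  commands:
    - [[0.013, 0.026, -0.003, 0, 0.6, 0], [0.026, 0.051, -0.003, 0, 0.6, 0], [0.038, 0.075, -0.003, 0, 0.6, 0], [0.047, 0.092, -0.003, 0, 0.6, 0], [0.0515, 0.1, -0.003, 0, 0.6, 0]]

```text
t: 50.12
tool_pos: [0.5434, -0.1937, 0.4266]
tool_rot: [1.0, -0.002, -0.001, -0.002]
ft_force: [-0.9, -0.0, -1.2]
finger_gap: 0.752
```

Emit:
move_arm:
  commands:
    - [[0, 0, 0, 0, 0, 0], [0, 0, 0, 0, 0, 0], [0, 0, 0, 0, 0, 0], [0, 0, 0, 0, 0, 0], [0, 0, 0, 0, 0, 0]]

```text
t: 50.53
tool_pos: [0.5432, -0.1926, 0.4268]
tool_rot: [1.0, -0.001, -0.001, -0.002]
ft_force: [0.6, 0.5, -0.4]
finger_gap: 0.751
```

```bash
python3 inhand.py w20;  python3 -c "
from h import *
rel([([.5434,-.1922,.190],0)])
p,d,c=cap('scene','s20'); pan(p,d,c)"
```

```text
near max y -0.1583 z 0.2624
far min y -0.2248 z 0.2632
t 50.58 grasp [ 0.5429 -0.1922  0.263 ] phi -0.1 gap 0.753 F [ 0.22 -0.29 -0.39] j6 -27.0
[0.0003, -0.0003, 0.073, -0.2, 0.1, -0.1]
pan c [0.6988 0.0987] inl 248 259 hn 156 dir 120.0 max 0.213
```

Emit:
move_arm:
  commands:
    - [[0.0003, 0.0008, 0.012, 0, 0, 0], [0.0003, 0.0008, 0.03, 0, 0, 0], [0.0003, 0.0008, 0.048, 0, 0, 0], [0.0003, 0.0008, 0.062, 0, 0, 0], [0.0003, 0.0008, 0.07, 0, 0, 0]]

```text
t: 51.05
tool_pos: [0.5427, -0.1929, 0.3541]
tool_rot: [1.0, -0.001, -0.003, -0.002]
ft_force: [-0.2, -0.1, -1.5]
finger_gap: 0.753
```

Emit:
move_arm:
  commands:
    - [[0, 0, 0, 0, 0, 0], [0, 0, 0, 0, 0, 0], [0, 0, 0, 0, 0, 0], [0, 0, 0, 0, 0, 0], [0, 0, 0, 0, 0, 0]]

```text
t: 51.47
tool_pos: [0.543, -0.193, 0.3553]
tool_rot: [1.0, -0.001, -0.002, -0.002]
ft_force: [-0.1, -0.3, -0.9]
finger_gap: 0.756
```

```bash
python3 -c "
from h import *
rel([([.5434,-.193,.185],0)])"
```

```text
t 51.47 grasp [ 0.5425 -0.1924  0.1913] phi -0.1 gap 0.756 F [-0.11 -0.27 -0.91] j6 -27.0
[0.0004, -0.0, 0.0063, -0.2, 0.2, -0.1]
```

Emit:
move_arm:
  commands:
    - [[0.0005, 0, 0.001, 0, 0, 0], [0.0005, 0, 0.0022, 0, 0, 0], [0.0005, 0, 0.0034, 0, 0, 0], [0.0005, 0, 0.0046, 0, 0, 0], [0.0005, 0, 0.0055, 0, 0, 0]]

```text
t: 51.88
tool_pos: [0.5435, -0.193, 0.3496]
tool_rot: [1.0, -0.001, -0.002, -0.002]
ft_force: [-0.6, -0.6, -1.2]
finger_gap: 0.754
```

Emit:
move_arm:
  commands:
    - [[0, 0, 0.0002, 0, 0, 0], [0, 0, 0.0004, 0, 0, 0], [0, 0, 0.0006, 0, 0, 0], [0, 0, 0.0008, 0, 0, 0], [0, 0, 0.0008, 0, 0, 0]]

```text
t: 52.3
tool_pos: [0.5435, -0.193, 0.3488]
tool_rot: [1.0, -0.001, -0.002, -0.002]
ft_force: [-0.2, -0.1, -0.4]
finger_gap: 0.752
```

Emit:
move_arm:
  commands:
    - [[0, 0, 0.0002, 0, 0, 0], [0, 0, 0.0004, 0, 0, 0], [0, 0, 0.0006, 0, 0, 0], [0, 0, 0.0006, 0, 0, 0], [0, 0, 0.0006, 0, 0, 0]]

```text
t: 52.72
tool_pos: [0.5435, -0.193, 0.3482]
tool_rot: [1.0, -0.001, -0.002, -0.002]
ft_force: [-0.2, -0.3, -0.3]
finger_gap: 0.755
```

Emit:
move_arm:
  commands:
    - [[0, 0, 0.0002, 0, 0, 0], [0, 0, 0.0004, 0, 0, 0], [0, 0, 0.0006, 0, 0, 0], [0, 0, 0.0006, 0, 0, 0], [0, 0, 0.0006, 0, 0, 0]]

```text
t: 53.13
tool_pos: [0.5434, -0.193, 0.3475]
tool_rot: [1.0, -0.001, -0.002, -0.002]
ft_force: [0.5, 0.0, 0.2]
finger_gap: 0.749
```

Emit:
move_arm:
  commands:
    - [[0, 0, 0.0001, 0, 0, 0], [0, 0, 0.0002, 0, 0, 0], [0, 0, 0.0004, 0, 0, 0], [0, 0, 0.0004, 0, 0, 0], [0, 0, 0.0004, 0, 0, 0]]

```text
t: 53.55
tool_pos: [0.5434, -0.193, 0.3471]
tool_rot: [1.0, -0.001, -0.002, -0.002]
ft_force: [-0.2, -0.1, -0.1]
finger_gap: 0.754
```

Emit:
move_arm:
  commands:
    - [[0, 0, 0.0002, 0, 0, 0], [0, 0, 0.0004, 0, 0, 0], [0, 0, 0.0006, 0, 0, 0], [0, 0, 0.0006, 0, 0, 0], [0, 0, 0.0006, 0, 0, 0]]

```text
t: 53.97
tool_pos: [0.5434, -0.193, 0.3465]
tool_rot: [1.0, -0.001, -0.002, -0.002]
ft_force: [-0.1, 0.2, -0.6]
finger_gap: 0.755
```

Emit:
move_arm:
  commands:
    - [[0, 0, 0.0002, 0, 0, 0], [0, 0, 0.0004, 0, 0, 0], [0, 0, 0.0006, 0, 0, 0], [0, 0, 0.0006, 0, 0, 0], [0, 0, 0.0006, 0, 0, 0]]

```text
t: 54.38
tool_pos: [0.5435, -0.193, 0.346]
tool_rot: [1.0, -0.001, -0.002, -0.002]
ft_force: [-0.5, -0.6, 0.7]
finger_gap: 0.753
```

Emit:
move_arm:
  commands:
    - [[0, 0, 0.0001, 0, 0, 0], [0, 0, 0.0002, 0, 0, 0], [0, 0, 0.0003, 0, 0, 0], [0, 0, 0.0003, 0, 0, 0], [0, 0, 0.0003, 0, 0, 0]]

```text
t: 54.8
tool_pos: [0.5435, -0.1931, 0.3459]
tool_rot: [1.0, -0.001, -0.002, -0.002]
ft_force: [-0.2, 0.2, 2.7]
finger_gap: 0.751
```

Contact at 2.7 N, and the tool has stopped sinking. Easing off and releasing.

Emit:
move_arm:
  commands:
    - [[0, 0, 0, 0, 0, 0], [0, 0, 0, 0, 0, 0], [0, 0, 0, 0, 0, 0], [0, 0, 0, 0, 0, 0], [0, 0, 0, 0, 0, 0]]

```text
t: 55.22
tool_pos: [0.5435, -0.1931, 0.346]
tool_rot: [1.0, -0.001, -0.002, -0.002]
ft_force: [-0.9, -1.0, 1.3]
finger_gap: 0.755
```

Emit:
move_arm:
  commands:
    - [[0, 0, 0, 0, 0, 0], [0, 0, 0, 0, 0, 0], [0, 0, 0, 0, 0, 0], [0, 0, 0, 0, 0, 0], [0, 0, 0, 0, 0, 0]]
  fingers: 1

```text
t: 55.63
tool_pos: [0.5435, -0.193, 0.3458]
tool_rot: [1.0, -0.001, -0.002, -0.002]
ft_force: [-0.3, -0.5, -0.2]
finger_gap: 0.98
```

Emit:
move_arm:
  commands:
    - [[0, 0, -0.01, 0, 0, 0], [0, 0, -0.03, 0, 0, 0], [0, 0, -0.06, 0, 0, 0], [0, 0, -0.09, 0, 0, 0], [0, 0, -0.1, 0, 0, 0]]

```text
t: 56.05
tool_pos: [0.5445, -0.1937, 0.4519]
tool_rot: [1.0, -0.001, 0.002, -0.0]
ft_force: [0.8, -0.4, 1.0]
finger_gap: 0.999
```

Emit:
move_arm:
  commands:
    - [[0, 0, 0, 0, 0, 0], [-0.03, -0.03, 0, 0, 0, 0], [-0.06, -0.06, 0, 0, 0, 0], [-0.09, -0.09, 0, 0, 0, 0], [-0.11, -0.11, 0, 0, 0, 0]]

```text
t: 56.47
tool_pos: [0.4327, -0.0818, 0.4498]
tool_rot: [1.0, -0.001, 0.0, -0.001]
ft_force: [-0.1, -0.2, 0.3]
finger_gap: 0.999
```

Emit:
move_arm:
  commands:
    - [[-0.03, -0.03, 0, 0, 0, 0], [-0.055, -0.06, 0, 0, 0, 0], [-0.07, -0.09, 0, 0, 0, 0], [-0.07, -0.12, 0, 0, 0, 0], [-0.07, -0.12, 0, 0, 0, 0]]

```text
t: 56.88
tool_pos: [0.3616, 0.042, 0.4494]
tool_rot: [1.0, 0.001, 0.0, -0.002]
ft_force: [0.6, 0.1, 0.9]
finger_gap: 0.996
```

```bash
python3 -c "
from h import *
p,d,c=cap('scene','s21'); pan(p,d,c)
p,d,c=cap('top','t21'); pan(p,d,c)
for lo,hi in((.17,.2),): rims('s21',.543,-.192,lo,hi); rims('t21',.543,-.192,lo,hi)
rel([])
W=cloud(d,c); m=(W[...,0]>.5)&(W[...,0]<.87)&(W[...,1]>.2)&(W[...,1]<.4)&(W[...,2]>.128)&(W[...,2]<.15); H=W[m]; print('handle', H.min(0),H.max(0))
for n,t in(('top0',0),('t21',1)):
    p,d,c=load(n); W=cloud(d,c)
    for nm,u,v,r,lo,hi in (('skil',122,137,40,.08,.11),('bowl',340,122,26,.052,.08),('jar',294,112,20,.1,.13),('mug',333,262,26,.08,.1),('redA',197,264,20,.078,.1),('redB',292,245,20,.078,.1)):
        P=ring(W,u,v,r,lo,hi); print(n,nm,P[0].round(4),P[2])
i=cv2.imread('pics/s21.png'); cv2.imwrite('pics/s21c.png',cv2.resize(i[130:330,140:430],(800,552),interpolation=cv2.INTER_CUBIC))"
```

```text
pan c [0.6989 0.0988] inl 256 267 hn 156 dir 120.0 max 0.212
pan c [0.6942 0.0977] inl 237 237 hn 378 dir 120.3 max 0.215
s21 mec [ 546.4 -191.4] 35.2 fit [ 545.7 -193.2] 30.9 n 219 zmax [0.1792 0.1836]
t21 mec [ 541.3 -194. ] 33.6 fit [ 540.9 -193.5] 30.7 n 174 zmax [0.1791 0.1833]
t 56.98 grasp [0.3626 0.0395 0.2854] phi 0.1 gap 0.999 F [ 0.16 -0.06  0.19] j6 -6.0
handle [0.57019388 0.20024063 0.1283517 ] [0.64496251 0.30184701 0.14695474]
top0 skil [0.7014 0.4115] 527
top0 bowl [ 0.7345 -0.2485] 246
top0 jar [ 0.7497 -0.1099] 330
top0 mug [ 0.3175 -0.2164] 184
top0 redA [0.3222 0.1748] 132
top0 redB [ 0.3687 -0.0948] 134
t21 skil [0.7011 0.4119] 520
t21 bowl [ 0.7343 -0.2485] 251
t21 jar [ 0.7486 -0.1105] 332
t21 mug [ 0.3199 -0.2153] 184
t21 redA [0.3235 0.1824] 64
t21 redB [ 0.3687 -0.0946] 109
```

View pics/s21c.png

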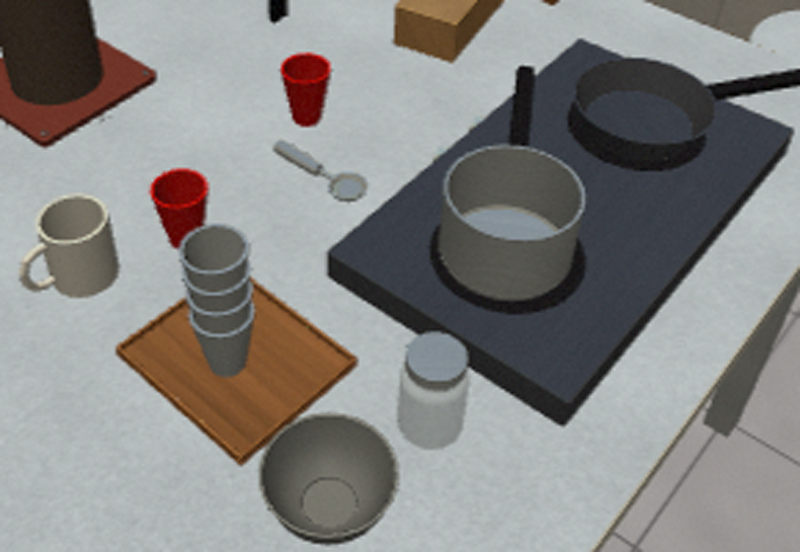

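View pics/t21.png

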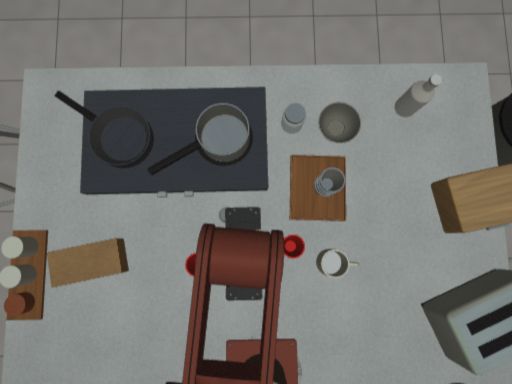

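```bash
python3 -c "
from h import *
p,d,c=cap('top','t22'); pan(p,d,c); rims('t22',.543,-.192,.17,.2); rims('t22',.319,-.21,.08,.1,.06); rims('top0',.319,-.21,.08,.1,.06)
print(ctrl.finish_job())"
```

```text
pan c [0.6942 0.0978] inl 236 236 hn 375 dir 120.3 max 0.213
t22 mec [ 541.4 -194.2] 33.8 fit [ 541.  -193.5] 30.7 n 171 zmax [0.1794 0.1836]
t22 mec [ 318.6 -216.4] 46.3 fit [ 319.3 -210.3] 37.5 n 185 zmax [0.0885 0.0926]
top0 mec [ 317.5 -216.4] 46.0 fit [ 319.1 -210. ] 37.4 n 184 zmax [0.0879 0.0926]
the job is handed in; nothing more can be done
None
```

The job is done and handed in at about 57 s of the 210 s allowed. I turned the saucepan's handle inward, then stacked the four grey tumblers upright on the tray and left the two red look-alikes alone.

- **Knock:** The pan was knocked about 3 cm aside while I was stacking. I gripped the handle again and slid it back before carrying on.
- **Pan:** In the last top view it stands about 3 mm from the ring's centre. The handle is at 120°, its end about 37 mm inside the hob's front edge and clear of the skillet. The scene camera puts the pan about 5 mm differently, which is the same offset between the two cameras as earlier.
- **Stack:** The rims sit about 30 mm apart and the top one is 0.18 m above the table. Each tumbler was lowered in small steps until contact. The first nested one reached about 7 N before I eased off; the last two reached about 3 N.
- **Base tumbler:** It landed about 8 mm from where I aimed, but well inside the tray, so I built the stack on its measured place.
- **Everything else:** The skillet, bowl, jar, mug and one red tumbler measured unmoved, to about 1 mm. The arm partly hid the other red tumbler from the top camera, so that check is not reliable. In the scene picture both red tumblers and the spoon look undisturbed.

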